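Weigh out ring weights on the kitchen scale

TASK

Weigh out a set of ring weights for the pickle press: thread them one at a time over the spindle of the kitchen scale, and stop once the pointer stands in the dark arc on the dial. The pan sits loose, so feel for the spindle gently without ever forcing the pan down to its stop, lower each weight until it rests flat rather than letting it drop, and leave the weights you do not need flat on the worktop and the jar, shaker and mug where they are.

Things in the scene. Friction and masses are not known exactly. Their poses are not given: they have to be found in the camera images.
- scale: White kitchen scale fixed on the worktop, 195 x 128 mm. Origin on the worktop under the middle of the round pan; x points to its back, the sloping dial is on its -x side, facing the robot. The pan sits loose: it stands off centre by up to 7 mm along the scale's x and up to 7 mm along its y, differently each time, and stays so unless pushed sideways with over 6 N.
- pan_nominal (a point): Top centre of the scale's flat steel pan (96 mm across, no rim) if it stood central and with the pointer at 0: 84 mm above the worktop; fixed to the casing. The pan is sprung: it sinks 10 mm per rad of the pointer, 2.5 N per rad (about 4 mm per weight), and strikes its bottom stop at 4.0 rad, which must not happen.
- spindle_nominal (a point): Top centre of the upright steel spindle on the pan's middle (15 mm thick, 64 mm tall, flat top with 1.5 mm chamfer) if the pan stood central with the pointer at 0: 148 mm above the worktop; fixed to the casing. The true spindle is up to 7 mm off in each of the scale's x and y (not measured: feel for it) and lower by 10 mm per rad of pointer.
- dial_centre (a point): Centre of the dial's face (76 mm across, sloping 43 degrees up towards the robot), 89 mm in front of the pan's axis, 40 mm above the worktop. Keep the fingers off it.
- pointer (a joint): Dial pointer, rad; grows clockwise, seen from the robot, with the load. 0 points to the upper left; the dark arc spans 0.79 to 1.28 rad, near the dial's upper edge. The empty pan reads 0.1 to 0.75 (its weight varies). Each weight adds 0.35 to 0.43; one or two are needed. Bottom stop at 4.0; pushing by hand beyond 3.7 counts as forcing it.
- weight_1_centre (a point): Centre (9 mm above its underside) of white ceramic ring weight 1: 54 mm outside diameter, 18 mm thick, round 18 mm hole right through along its z axis, about 100 g (each differs by up to 10 %); lies flat on the worktop. The three look alike.
- weight_2_centre (a point): Centre (9 mm above its underside) of white ceramic ring weight 2: 54 mm outside diameter, 18 mm thick, round 18 mm hole right through along its z axis, about 100 g (each differs by up to 10 %); lies flat on the worktop. The three look alike.
- weight_3_centre (a point): Centre (9 mm above its underside) of white ceramic ring weight 3: 54 mm outside diameter, 18 mm thick, round 18 mm hole right through along its z axis, about 100 g (each differs by up to 10 %); lies flat on the worktop. The three look alike.
- salt_shaker_centre (a point): Bystander: small salt shaker, 44 mm across, 90 mm tall, behind the scale to the left; the point is half-way up. Leave alone.
- sugar_jar_centre (a point): Bystander: glass jar with cork lid, 75 mm across, 110 mm tall, behind the scale; the point is half-way up. Leave alone.
- mug_centre (a point): Bystander: mug upside down on its rim, 72 mm across plus a handle, 86 mm tall, left of the work; the point is half-way up. Leave alone.

How it is judged:
At the end, for the whole second after the job is handed in: The pointer rests between 0.79 and 1.28 rad (slower than 0.1 rad/s). Each weight, tilted under 0.12 rad, is either on the spindle (within 16 mm of its nominal axis, centre below 112 mm) or flat on the worktop (centre below 15 mm, over 60 mm from that axis) (value of joint pointer between 0.79 and 1.28 rad and velocity of joint pointer between -0.1 and 0.1 rad/s and angle between each of weight_1_centre, weight_2_centre, weight_3_centre's own z axis and vertical below 0.12 rad and ((horizontal distance between weight_1_centre and spindle_nominal below 0.016 m and height (world z) of weight_1_centre below 0.112 m) or (height (world z) of weight_1_centre below 0.015 m and horizontal distance between weight_1_centre and spindle_nominal above 0.06 m)) and ((horizontal distance between weight_2_centre and spindle_nominal below 0.016 m and height (world z) of weight_2_centre below 0.112 m) or (height (world z) of weight_2_centre below 0.015 m and horizontal distance between weight_2_centre and spindle_nominal above 0.06 m)) and ((horizontal distance between weight_3_centre and spindle_nominal below 0.016 m and height (world z) of weight_3_centre below 0.112 m) or (height (world z) of weight_3_centre below 0.015 m and horizontal distance between weight_3_centre and spindle_nominal above 0.06 m))); the robot touches nothing.
It fails at once if the scale is pushed down to its overload stop (pointer beyond 3.7 rad) (value of joint pointer above 3.7 rad).
It fails at once if a weight is let fall onto the scale (faster than 0.5 m/s over the pan) ((horizontal distance between weight_1_centre and spindle_nominal below 0.03 m and height (world z) of weight_1_centre below 0.15 m and linear speed of weight_1 above 0.5 m/s) or (horizontal distance between weight_2_centre and spindle_nominal below 0.03 m and height (world z) of weight_2_centre below 0.15 m and linear speed of weight_2 above 0.5 m/s) or (horizontal distance between weight_3_centre and spindle_nominal below 0.03 m and height (world z) of weight_3_centre below 0.15 m and linear speed of weight_3 above 0.5 m/s)).
It fails at once if the shaker, jar or mug is moved by more than 3 cm (distance of any of salt_shaker_centre, sugar_jar_centre, mug_centre from where it was at the start of the episode above 0.03 m).
It also fails if it takes over 72 s, if anything falls off the work surface, if the arm or the gripper's body presses on something with over 40 N, if the wrist force passes 120 N, or if a joint passes its speed limit or range.

ROBOT

A 7-joint arm with a two-finger parallel gripper is mounted at the origin on a cart in front of the work surface, level with it; the furniture and walls round the work are solid. World frame = base frame: x ahead of the robot, y to its left, z up, the work surface at z = 0. Lengths are in m, angles in rad, forces in N, time in s.
With the tool pointing down it reaches from about 0.4 to 0.85 m from the base axis. Payload 10.4 kg.
Tool frame: the origin (TCP) lies between the finger pads; the fingertips stand 8 mm ahead of it and the grasp point (between the pads) lies 11 mm behind it; z points along the fingers, x is the direction in which the jaws open and shut, and the axes are right-handed (so a half turn about z gives the same grasp; the last joint's range is limited). The gripper opens to 87 mm and grips with 3 to 60 N. Pads are 19 mm wide; open, the fingers measure 117 mm over their backs; the gripper's body (75 mm by 190 mm) begins 51 mm behind the grasp point.
Start: joints at [1.138, 0.332, -0.065, 1.46, 0.022, 1.35, -0.088], TCP at [0.249, -0.573, 0.231] pointing down, gripper open.
Joint ranges: [-2.6, 2.6], [-0.5, 2.12], [-1.47, 1.34], [0.16, 2.42], [-1.27, 4.41], [0.06, 2.06], [-2.6, 2.6]. Speed limits (rad/s): [2.22, 2.22, 2.79, 2.79, 3.14, 3.14, 3.14].

INTERFACE

Orientations are given as a unit quaternion [x, y, z, w].
In Python, from bench import r, viewer gives the robot as it stands.
- The arm moves only by the tool apply_moves, never from a script. Its argument "increments" is a list of rows, each an object with "grip": the closure in counts, from 0 (fully open) to 255 (shut); "xyz": the shift along the tool's x, y, z in mm, a list of three; "rotation": the turn, a rotation vector about the tool's x, y, z in degrees, a list of three. A call has 1 to 5 rows; each row is the pose to reach, as a shift and turn from the pose measured when the call began, along the tool's axes at that moment; what a row does not reach only later rows make up. A row lasts 1/8 s, in which the tool goes at most 62.5 mm and 10.7 degrees, less where a joint would pass 70% of its speed; a pose out of reach is approached as far as the arm can. A call with a gripper value outside its range is refused whole. The fingers move at their own pace and stop on an object; "squeeze" is the grip in N (left out, the last holds). Time passes only in rows, so rows that repeat a pose let the fingers close. It gives the time, the measured TCP pose, the force and the opening at its end, in the units of the state.
- r.read_state(): the state, without advancing time (a new reading comes with each control period).
- viewer.camera(name): name is "scene" or "top"; returns a dict with "img" (420x560x3 uint8, blue, green, red), "range_z" (420x560 float32, m along the optical axis (not along the pixel's ray), 0 where there is no reading), "vertical_fov" (degrees; the focal length in pixels is half the picture's height over the tangent of half this angle, whatever the lens; pixels are square), "cx", "cy" (the principal point, pixels), "rvec" (rotation vector, rad) and "tvec" (3), from world to camera coordinates, as OpenCV has them. Camera axes: x right, y down, z forward; pixel columns grow to the right and rows downward; lengths in m; the calibration is good to about 2 mm. A picture is of the moment at which its call begins.
- r.close_job(): hands the job in, once; it reports no verdict.
The state is a dict: "time": time; "joint_positions": joint angles; "joint_vel": joint speeds; "joint_torque": joint torques, N m; "ee_pos": TCP position; "eef_rot": TCP orientation; "ft_force": force on the tool from outside, world axes, zero at the start; "torque": the same for the moment, N m; "width": finger opening in m.
Only numpy, scipy, OpenCV 4.12 (cv2) and the standard library are available. Lean on these libraries where they do the work, as an engineer would, in place of code of your own. Each camera call takes 0.05 s, during which the arm holds its last target.

## Working session

There is one attempt and no reset: what is moved stays moved. The work goes in short steps, Python scripts to look and compute and a tool call to move; the robot and the scene stay as the last step left them, time stands still between calls to the robot, and variables do not carry over. Pictures are saved under pics/ and viewed, and the job is handed in when it is done.

Besides the shell and the picture viewer there is one more tool, called after "Call:" as name([rows], argument=value, ...), one row to a line, values as JSON. apply_moves: Moves the arm, as the interface text tells. Its arguments: {"type":"object","properties":{"increments":{"type":"array","items":{"type":"object","properties":{"grip":{"type":"number"},"xyz":{"type":"array","items":{"type":"number"}},"rotation":{"type":"array","items":{"type":"number"}}}}},"squeeze":{"type":"number"}},"required":["increments"]}

```bash
ls -la; mkdir -p pics; python3 - <<'E'
from bench import r, viewer
import cv2
print(r.read_state())
for n in ("scene","top"):
    c=viewer.camera(n); cv2.imwrite(f"pics/{n}0.png",c["img"])
    print(n,{k:c[k] for k in c if k not in("img","range_z")})
E
```

```text
total 12
drwxr-xr-x  3 agent agent 4096 Dec  5 22:56 .
drwxr-xr-x 23 root  root  4096 Dec  5 22:56 ..
drwxr-xr-x  2 agent agent 4096 Dec  5 22:56 pics
{'time': 0.0, 'joint_positions': array([ 1.13838333,  0.33288422, -0.06466708,  1.46099085,  0.02155723,
        1.34988552, -0.08851598]), 'joint_vel': array([-7.17135381e-04, -5.66905304e-04,  1.04526305e-04, -1.72331397e-03,
       -1.57800506e-03,  4.70275809e-04,  4.21555063e-05]), 'joint_torque': array([ 5.12254303e-05, -6.23249888e+01,  2.45352031e-02, -3.89891553e+01,
       -6.12494652e-02,  3.98023822e-02,  1.11802201e-04]), 'ee_pos': array([ 0.24885516, -0.57288919,  0.22972247]), 'eef_rot': array([ 8.36183424e-01, -5.48449395e-01, -6.26951180e-04, -3.88104436e-04]), 'ft_force': array([-0.61705815,  0.70387583,  0.06575933]), 'torque': array([-0.01173728, -0.02524819, -0.04451505]), 'width': 0.08696784215838296}
scene {'vertical_fov': 54.56034833371824, 'cx': 275.4604323719577, 'cy': 210.24803982937948, 'rvec': array([ 1.35265141, -2.17183032,  0.91582937]), 'tvec': array([0.43457454, 0.35786031, 0.82468283])}
top {'vertical_fov': 47.751977978717974, 'cx': 278.43660811104553, 'cy': 209.72778998276206, 'rvec': array([ 2.15943057, -2.16473096,  0.10923392]), 'tvec': array([0.188692  , 0.60308332, 1.35128335])}
```

View pics/scene0.png

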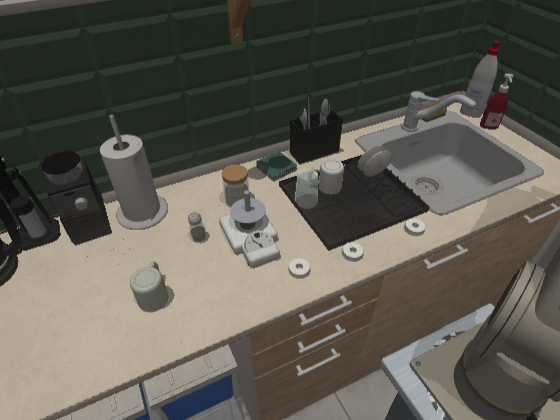

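View pics/top0.png

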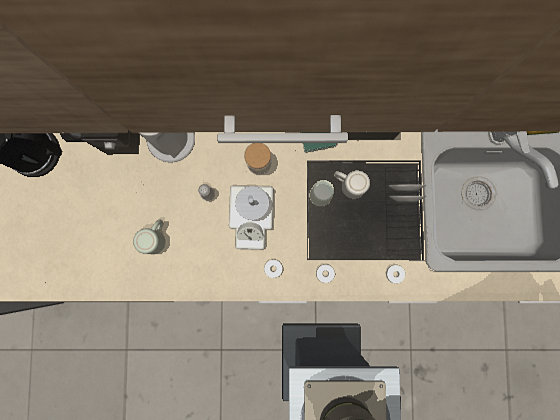

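The scene view shows the scale at about (250,230) with rings at (299,268), (353,252) and (415,227). In the top view the scale pan is at (252,205) and the rings are at (273,268), (325,273) and (396,273). The mug is at (148,240), and the shaker and jar stand behind the scale.

```bash
cat > h.py <<'E'
import numpy as np, cv2
from scipy.spatial.transform import Rotation as R
from bench import r, viewer
def cam(n):
    c=viewer.camera(n); h=c["img"].shape[0]
    c["f"]=h/2/np.tan(np.radians(c["vertical_fov"]/2)); c["Rm"]=cv2.Rodrigues(c["rvec"])[0]
    c["K"]=np.array([[c["f"],0,c["cx"]],[0,c["f"],c["cy"]],[0,0,1]]); return c
def ray(c,uv):
    uv=np.atleast_2d(uv).astype(float)
    d=np.c_[uv,np.ones(len(uv))]@np.linalg.inv(c["K"]).T@c["Rm"]; return -c["Rm"].T@c["tvec"],d
def plane(c,uv,z):
    o,d=ray(c,uv); return o+d*((z-o[2])/d[:,2])[:,None]
def proj(c,P):
    return cv2.projectPoints(np.atleast_2d(P).astype(float),c["rvec"],c["tvec"],c["K"],None)[0][:,0]
def cloud(c):
    v,u=np.mgrid[:c["img"].shape[0],:c["img"].shape[1]]
    o,d=ray(c,np.c_[u.ravel(),v.ravel()]); return (o+d*c["range_z"].reshape(-1,1)).reshape(*u.shape,3)
def crop(c,u0,v0,w,h,s,fn):
    cv2.imwrite(fn,cv2.resize(c["img"][v0:v0+h,u0:u0+w],None,fx=s,fy=s,interpolation=cv2.INTER_CUBIC))
E
python3 - <<'E'
from h import *
for n,boxes in (("top",[(262,257,24,24),(314,262,24,24),(385,262,24,24)]),("scene",[(286,255,28,28),(340,240,28,26),(402,215,28,26)])):
    c=cam(n); P=cloud(c)
    print(n,"depth valid",(c["range_z"]>0).mean(), "cam at",-c["Rm"].T@c["tvec"])
    for b in boxes:
        u,v,w,h=b; im=c["img"][v:v+h,u:u+w].astype(int); p=P[v:v+h,u:u+w]
        sat=im.max(2)-im.min(2); m=((sat<22)&(im.min(2)>150)).astype(np.uint8)
        k,l,st,ce=cv2.connectedComponentsWithStats(m); i=1+st[1:,4].argmax()
        ct,_=cv2.findContours((l==i).astype(np.uint8),cv2.RETR_EXTERNAL,cv2.CHAIN_APPROX_NONE)
        (e,ax,an)=cv2.fitEllipse(ct[0]); e=np.array(e)+[u,v]
        q=p[(l==i)&(p[...,2]>0.01)]
        print(b,st[i,4],e,ax,"plane.018",plane(c,e,.018)[0].round(4),"cloud",q.mean(0).round(4),np.median(q[:,2]).round(4),((q.min(0)+q.max(0))/2).round(4))
    if n=="top": crop(c,190,120,160,160,4,"pics/topz.png")
    else: crop(c,170,150,160,140,5,"pics/scz.png")
E
```

```text
top depth valid 0.9959523809523809 cam at [0.45363126 0.17700482 1.4100244 ]
(262, 257, 24, 24) 228 [272.80385303 268.39976597] (17.24044418334961, 17.38833236694336) plane.018 [0.4334 0.2041 0.018 ] cloud [0.4337 0.204  0.0244] 0.0182 [0.4331 0.2034 0.7102]
(314, 262, 24, 24) 227 [325.27851582 273.37448311] (17.23956298828125, 17.51531410217285) plane.018 [0.4187 0.0515 0.018 ] cloud [0.4191 0.052  0.0241] 0.0179 [0.4237 0.1014 0.7101]
(385, 262, 24, 24) 226 [395.66779804 273.64650726] (17.04145622253418, 17.631256103515625) plane.018 [ 0.4176 -0.1527  0.018 ] cloud [ 0.4178 -0.1512  0.0242] 0.0181 [ 4.235e-01 -3.000e-04  7.101e-01]
scene depth valid 0.9960714285714286 cam at [-0.12278993  0.53563572  0.83368928]
(286, 255, 28, 28) 247 [298.95786953 265.98160076] (15.945303916931152, 20.27080535888672) plane.018 [0.4315 0.2071 0.018 ] cloud [0.432  0.2069 0.0165] 0.0166 [0.4318 0.2068 0.0168]
(340, 240, 28, 26) 217 [352.79874039 249.52958012] (14.466618537902832, 19.51339340209961) plane.018 [0.4168 0.0551 0.018 ] cloud [0.4124 0.0595 0.0245] 0.0167 [0.1608 0.282  0.4233]
(402, 215, 28, 26) 177 [415.08577633 224.67644978] (12.448047637939453, 18.723182678222656) plane.018 [ 0.4159 -0.1498  0.018 ] cloud [ 0.4131 -0.1462  0.0215] 0.0165 [0.1597 0.1797 0.423 ]
```

```bash
python3 - <<'E'
from h import *
for n,b in (("top",(225,180,60,75)),("scene",(215,185,75,85))):
    c=cam(n);P=cloud(c);u,v,w,h=b;crop(c,u,v,w,h,7,f"pics/scale_{n}.png")
    z=P[v:v+h:3,u:u+w:3,2]*1000
    np.set_printoptions(linewidth=250); print(z.round().astype(int))
E
```

```text
[[ -2   0  -5  -2   7   4   3   1   0   1   5   1   1  -3   4   1   3  -4  -6   0]
 [  0   3   0  -2  -2   4   4  -4   2  -3   1  -1   1   4   3   0   4   4   4   4]
 [ -3  -3  31  30  39  33  33  32  34  81  31  29  35  32  34  29  -2   3   0   0]
 [ -2  -3  32  36  35  36  82  77  80  80  82  83  81  39  35  35  34   3   0  -2]
 [  2  -5  31  34  35  80  82  79  80  84  81  80  83  79  31  32  15   3  -3   0]
 [ -5  -6  32  33  83  85  84  77  80  78  81  81  80  85  36  34  -2   0   0  -4]
 [  1   3  32  40  86  78  81  82 146 148  83  81  81  83  81  37   2   5  -1  -2]
 [  2   4  29  37  83  82  82  80 147 140  80  84  80  82  82  30   2   4   1   2]
 [ -4   3  30  33  74  83  83  79  79 100  85  81  82  82  78  37   1   6  -2  -2]
 [ -3  -1  32  27  82  84  81  79  82  85  79  82  80  86  80  38   2   2   2   1]
 [  1  -5  42  30  74  82  80  81  82  81  84  81  80  82  35  32   2   2  -3   1]
 [ -3  -3  32  38  40  83  83  84  79  76  79  78  81  80  35  31  -2  -3   2   1]
 [  0   5  37  32  35  35  77  81  79  77  84  81  79  32  30  35   4   1  -4   2]
 [ -1   3  36  35  35
[... 3263 characters left out ...]
  -2  12  15  13  12  32  35  33  33  33  32  33  31  28  30  34  30  -1  -3   0]
 [  3   0   1  -3  -3  -2  -1  -1  -2   0  26  33  31  32  34  32  33  32  29  27  27  20   1  -3  -1]
 [ -4   0  -2  -6  -2  -3   1  -2   0  -3  14  31  34  32  33  29  30  26  23  17  16  -2  -3   1  -4]
 [ -1  -1   1   0   0  -2   0   0   0   0  -2  26  31  26  26  22  16  16   8   0  -2   1  -2   0  -1]
 [ -2   0  -1  -4   0   0   0  -2  -1  -2  -2  12  22  17  14  10  -1   1  -2  -2  -2  -5  -2  -1   1]
 [ -1   2   0  -1  -2  -3  -1   0  -1   0   0  -2  13  -1  -2   0  -2   2   0   0  -3  -1  -1  -4   1]
 [  0  -5  -3   0   1  -2  -3  -1  -2  -3  -2  -1  -1   0   0   0  -3  -3  -1   1  -5   0  -1   0   1]]
```

View pics/scale_top.png

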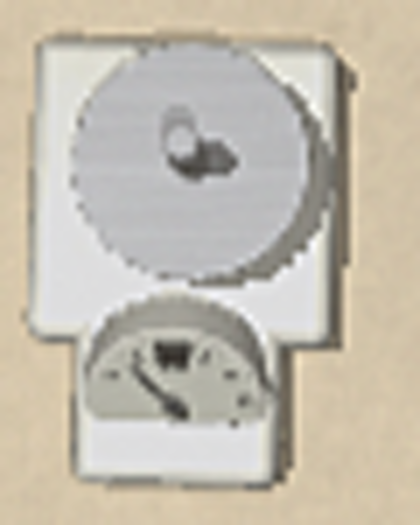

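View pics/scale_scene.png

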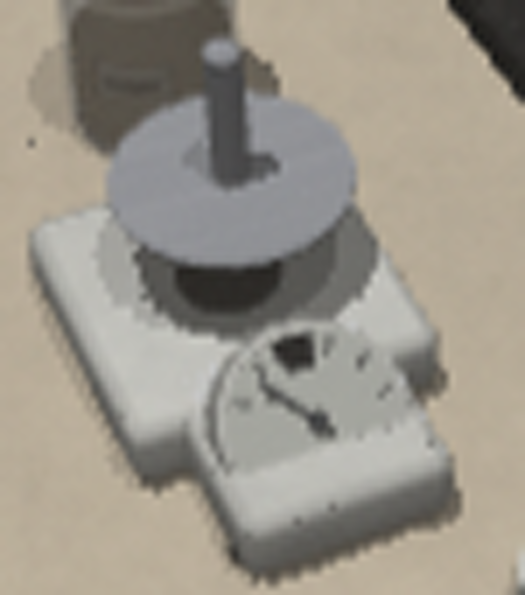

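Both crops show the spindle top: top view about (181,135) in the crop, scene view about (222,50). The pointer stands to the left of the dark arc. Next I'll measure the scale pose, the spindle tip and the pointer angle.

```bash
python3 - <<'E'
from h import *
T=cam("top");P=cloud(T)
# casing: height mask
m=((P[...,2]>.02)&(P[...,2]<.12)); mm=np.zeros_like(m); mm[182:253,227:277]=m[182:253,227:277]
q=P[mm]; 
# body part rows only: casing plane 0.034
body=mm.copy(); body[229:]=0
ct,_=cv2.findContours(body.astype(np.uint8),cv2.RETR_EXTERNAL,cv2.CHAIN_APPROX_NONE)
c=max(ct,key=cv2.contourArea)[:,0]
w=plane(T,c,.034)[:,:2].astype(np.float32); rect=cv2.minAreaRect(w); print("body rect",rect)
full=mm.astype(np.uint8); ct,_=cv2.findContours(full,cv2.RETR_EXTERNAL,cv2.CHAIN_APPROX_NONE)
w=plane(T,max(ct,key=cv2.contourArea)[:,0],.034)[:,:2].astype(np.float32); print("full rect",cv2.minAreaRect(w))
# line fits of left/right sides of body rows 190-222
for side in (0,1):
    pts=[]
    for v in range(190,226):
        us=np.where(mm[v])[0]; pts.append(((us.min()-.5) if side==0 else (us.max()+.5),v))
    W=plane(T,pts,.034 )[:,:2]; p=np.polyfit(W[:,0],W[:,1],1); res=W[:,1]-np.polyval(p,W[:,0])
    k=np.abs(res)<.004; p=np.polyfit(W[k,0],W[k,1],1); print("side",side,p, "slope rad",np.arctan(p[0]),"y at x=.62",np.polyval(p,.62))
# pan centre
zp=(P[...,2]>.07)&(P[...,2]<.095); s=np.zeros_like(zp); s[180:225,228:276]=zp[180:225,228:276]
ct,_=cv2.findContours(s.astype(np.uint8),cv2.RETR_EXTERNAL,cv2.CHAIN_APPROX_NONE);cc=max(ct,key=cv2.contourArea)
e=cv2.fitEllipse(cc); print("pan top ell",e,plane(T,np.array(e[0]),.08), "z med",np.median(P[s][:,2]))
# spindle tip candidates
for z in(.14,.143,.146): print("top tip",z,plane(T,(225+181/7-.5,180+135/7-.5),z))
S=cam("scene")
for z in(.14,.143,.146): print("scene tip",z,plane(S,(215+222/7-.5,185+47/7-.5),z))
PS=cloud(S); zp=(PS[...,2]>.07)&(PS[...,2]<.095); s=np.zeros_like(zp); s[195:225,228:270]=zp[195:225,228:270]
print("scene pan z",np.median(PS[s][:,2]))
# cabinet
cab=P[100:136,150:450].reshape(-1,3); cab=cab[cab[:,2]>.2]; print("cab minx",cab.min(0),cab.max(0))
# jar/shaker/mug
for nm,b in(("jar",(243,140,30,32)),("shaker",(196,180,22,22)),("mug",(130,216,36,38))):
    p=P[b[1]:b[1]+b[3],b[0]:b[0]+b[2]].reshape(-1,3);p=p[(p[:,2]>.06)&(p[:,2]<.2)];print(nm,np.median(p,0),p.min(0),p.max(0))
E
```

```text
body rect ((0.6124154925346375, 0.2680228054523468), (0.12715354561805725, 0.12714283168315887), 88.37944793701172)
full rect ((0.5830654501914978, 0.26885315775871277), (0.12715354561805725, 0.18586643040180206), 88.37944793701172)
side 0 [-0.02966606  0.34973504] slope rad -0.029657356836756726 y at x=.62 0.33134208298533463
side 1 [-0.00518756  0.20761101] slope rad -0.005187517864390846 y at x=.62 0.20439471803079967
pan top ell ((251.837646484375, 202.54006958007812), (32.739112854003906, 32.88356399536133), 34.80398178100586) [[0.61912341 0.26199558 0.08      ]] z med 0.0806497325564901
top tip 0.14 [[0.62188664 0.26220317 0.14      ]]
top tip 0.143 [[0.6214892  0.26200191 0.143     ]]
top tip 0.146 [[0.62109175 0.26180066 0.146     ]]
scene tip 0.14 [[0.62321638 0.2625146  0.14      ]]
scene tip 0.143 [[0.61999012 0.26369576 0.143     ]]
scene tip 0.146 [[0.61676387 0.26487693 0.146     ]]
scene pan z 0.07931474513615167
cab minx [ 0.45363126 -0.04048784  0.20151537] [0.78590431 0.5123866  1.4100244 ]
jar [0.74576828 0.24361973 0.10941135] [0.71242726 0.20799466 0.06119486] [0.78504278 0.28018356 0.11775186]
shaker [0.65449644 0.39666954 0.08461766] [0.63997574 0.3818815  0.06006202] [0.67316647 0.41557303 0.09618266]
mug [0.5138116  0.55376426 0.08523521] [0.47770241 0.52307212 0.06009018] [0.57192565 0.59525227 0.09450406]
```

```bash
cat > dial.py <<'E'
from h import *
def dial(n,hub,tip,arcL,arcR,box,yaw=-.022):
    c=cam(n);P=cloud(c);u,v,w,h=box;q=P[v:v+h,u:u+w].reshape(-1,3)
    Rz=R.from_euler("z",yaw).as_matrix(); a=np.radians(43)
    nrm=Rz@[-np.sin(a),0,np.cos(a)]; up=Rz@[np.cos(a),0,np.sin(a)]; rt=Rz@[0,-1,0]
    off=np.median(q@nrm); print(n,"spread",np.std(q@nrm),"n·c expected ~",off)
    def pt(uv):
        o,d=ray(c,uv); d=d[0]; return o+d*((off-o@nrm)/(d@nrm))
    H=pt(hub)
    print("hub",H.round(4))
    out=[]
    for k in(tip,arcL,arcR):
        d=pt(k)-H; out.append(np.arctan2(d@rt,d@up)); print("ang cw from up",round(out[-1],3),"len",np.linalg.norm(d).round(4))
    mid=(out[1]+out[2])/2
    print("pointer = ",1.035+out[0]-mid, "arc width",out[2]-out[1])
if __name__=="__main__":
    f=lambda o,p,s=7:(o[0]+p[0]/s-.5+.5/s,o[1]+p[1]/s-.5+.5/s)
    o=(225,180);dial("top",f(o,(178,412)),f(o,(135,362)),f(o,(156,355)),f(o,(188,352)),(238,231,20,6))
    o=(215,185);dial("scene",f(o,(321,424)),f(o,(262,376)),f(o,(275,350)),f(o,(314,348)),(248,238,15,8))
E
python3 dial.py
python3 - <<'E'
from h import *
c=cam("scene");crop(c,240,226,42,32,18,"pics/d1.png")
c=cam("top");crop(c,232,218,38,28,18,"pics/d2.png")
E
```

```text
top spread 0.0022687654591809162 n·c expected ~ -0.32315917691141827
hub [0.5198 0.2696 0.0373]
ang cw from up -0.571 len 0.0312
ang cw from up -0.264 len 0.0313
ang cw from up 0.152 len 0.0325
pointer =  0.5201042396936976 arc width 0.4168511382949205
scene spread 0.0022249550168670024 n·c expected ~ -0.3226376722176887
hub [0.5211 0.2724 0.039 ]
ang cw from up -0.578 len 0.0284
ang cw from up -0.245 len 0.0323
ang cw from up 0.231 len 0.0281
pointer =  0.4636124562980759 arc width 0.4765308642382159
```

View pics/d1.png

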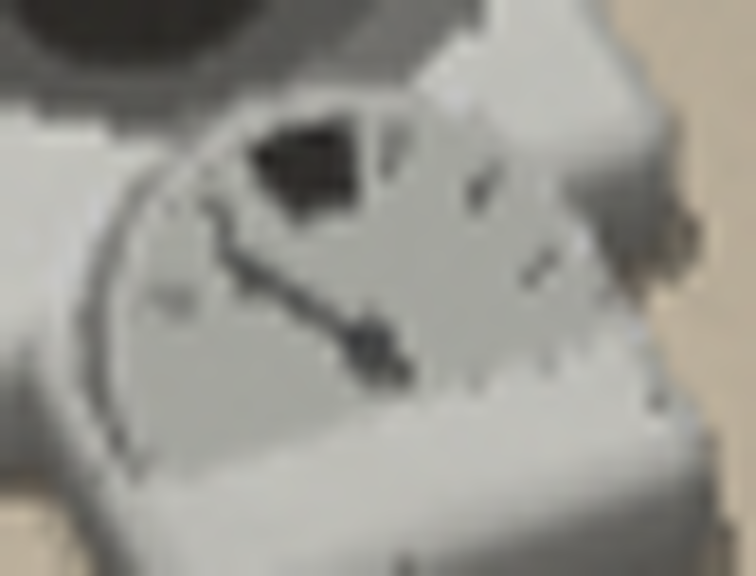

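View pics/d2.png

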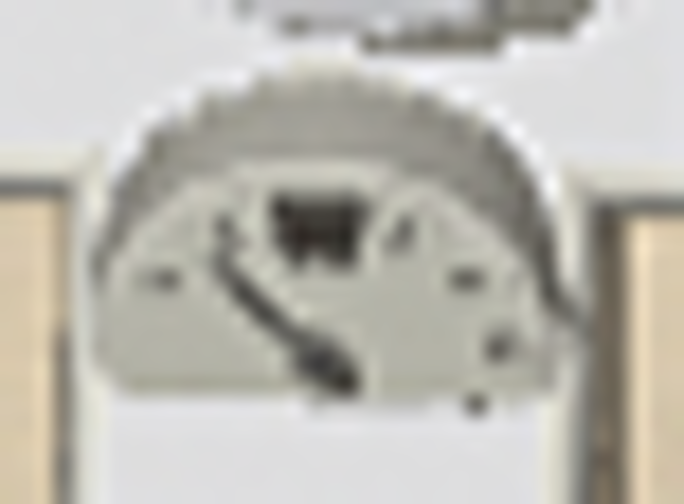

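Pointer reads about 0.5, at the tick just left of the arc; the arc spans (250–355,120–210) in the scene crop. So one weight (0.85–0.95) is what's needed. I'll use ring 1 (the nearest), with the jaws turned so the scene camera sees the fit.

```bash
cat > go.py <<'E'
import sys
from h import *
def rel(x,y,z,hd):
    s=r.read_state(); Q=R.from_quat(s["eef_rot"]); h=np.radians(hd)
    X=np.array([np.cos(h),np.sin(h),0]);Z=np.array([0,0,-1.]);Y=np.cross(Z,X)
    G=R.from_matrix(np.c_[X,Y,Z])
    d=Q.inv().apply(np.array([x,y,z])-s["ee_pos"])*1000
    rv=(Q.inv()*G).as_rotvec(degrees=True)
    return d,rv,s
if __name__=="__main__":
    d,rv,s=rel(*map(float,sys.argv[1:5]))
    x=R.from_quat(s["eef_rot"]).as_matrix()[:,0]
    print("xyz",d.round(1),"rot",rv.round(2)); print("t",s["time"],"pos",s["ee_pos"].round(4),"hd",np.degrees(np.arctan2(x[1],x[0])).round(2),"F",s["ft_force"].round(2),"T",s["torque"].round(3),"w",s["width"].round(4))
    print("j",s["joint_positions"].round(2))
E
python3 go.py 0.5 -0.2 0.23 0; python3 go.py 0.434 0.2045 0.1 70
```

```text
xyz [-242.4 -378.9    0.6] rot [  0.    -0.   -66.52]
xyz [-639.7 -479.5  130.5] rot [   0.     -0.   -136.52]Traceback (most recent call last):
  File "go.py", line 13, in <module>
    print("xyz",d.round(1),"rot",rv.round(2)); print("t",s["time"],"pos",s["ee_pos"].round(4),"hd",np.degrees(np.arctan2(x[1],x[0])).round(2),"F",s["ft_force"].round(2),"T",s["torque"].round(3),"w",s["width"].round(4))
                                                                                                                                                                                                      ^^^^^^^^^^^^^^^^
AttributeError: 'float' object has no attribute 'round'
Traceback (most recent call last):
  File "go.py", line 13, in <module>
    print("xyz",d.round(1),"rot",rv.round(2)); print("t",s["time"],"pos",s["ee_pos"].round(4),"hd",np.degrees(np.arctan2(x[1],x[0])).round(2),"F",s["ft_force"].round(2),"T",s["torque"].round(3),"w",s["width"].round(4))
                                                                                                                                                                                                      ^^^^^^^^^^^^^^^^
AttributeError: 'float' object has no attribute 'round'
```

```bash
sed -i 's/s\["width"\].round(4)/round(s["width"],4)/' go.py
```

Call:
apply_moves([
  {"grip":0,"xyz":[-34,-53,0],"rotation":[0,0,-10]},
  {"grip":0,"xyz":[-67,-105,0],"rotation":[0,0,-20]},
  {"grip":0,"xyz":[-100,-157,0],"rotation":[0,0,-30]},
  {"grip":0,"xyz":[-133,-209,0],"rotation":[0,0,-40]},
  {"grip":0,"xyz":[-166,-261,0],"rotation":[0,0,-50]},
])

```text
time: 1.23
ee_pos: [0.4232, -0.3153, 0.2309]
eef_rot: [0.99, -0.141, 0.0, 0.0]
ft_force: [0.7, -0.3, 0.1]
width: 0.0872
```

```bash
python3 go.py 0.434 0.2045 0.1 70
```

```text
xyz [-134.7 -502.3  130.5] rot [ 6.00e-02 -1.00e-02 -8.62e+01]
t 1.225 pos [ 0.4232 -0.3153  0.2309] hd -16.2 F [ 0.7  -0.31  0.15] T [-0.07  -0.134  0.006] w 0.0872
j [ 0.88  0.14 -0.36  1.7   0.05  1.31  0.23]
```

Call:
apply_moves([
  {"grip":0,"xyz":[-16,-59,0],"rotation":[0,0,-10]},
  {"grip":0,"xyz":[-32,-118,0],"rotation":[0,0,-20]},
  {"grip":0,"xyz":[-48,-177,0],"rotation":[0,0,-30]},
  {"grip":0,"xyz":[-64,-236,5],"rotation":[0,0,-40]},
  {"grip":0,"xyz":[-80,-295,20],"rotation":[0,0,-50]},
])

```text
time: 1.85
ee_pos: [0.4289, -0.0083, 0.2114]
eef_rot: [0.956, 0.293, 0.001, 0.001]
ft_force: [0.3, 0.1, -0.5]
width: 0.0871
```

```bash
python3 go.py 0.434 0.2045 0.1 70
```

```text
xyz [ 123.4 -173.7  111.1] rot [ 2.000e-01 -2.000e-02 -3.588e+01]
t 1.85 pos [ 0.4289 -0.0083  0.2114] hd 34.12 F [ 0.27  0.12 -0.53] T [ 0.022 -0.187 -0.053] w 0.0871
j [ 0.62 -0.07 -0.67  1.94 -0.04  1.25  0.56]
```

Call:
apply_moves([
  {"grip":0,"xyz":[27,-38,24],"rotation":[0,0,-8]},
  {"grip":0,"xyz":[54,-76,48],"rotation":[0,0,-16]},
  {"grip":0,"xyz":[80,-113,72],"rotation":[0,0,-24]},
  {"grip":0,"xyz":[105,-148,95],"rotation":[0.1,0,-31]},
  {"grip":0,"xyz":[123.4,-173.7,111],"rotation":[0.2,0,-35.9]},
])

```text
time: 2.48
ee_pos: [0.4336, 0.2063, 0.0993]
eef_rot: [0.818, 0.576, 0.0, -0.0]
ft_force: [-0.5, -1.2, 0.6]
width: 0.0868
```

```bash
python3 go.py 0.434 0.2045 0.010 70; python3 - <<'E'
from h import *
c=cam("scene");crop(c,220,180,130,110,6,"pics/s2.png")
c=cam("top");crop(c,220,200,110,90,7,"pics/t2.png")
E
```

```text
xyz [-1.6  1.  89.3] rot [-0.01 -0.05  0.27]
t 2.475 pos [0.4336 0.2063 0.0993] hd 70.27 F [-0.46 -1.21  0.6 ] T [-0.009 -0.214 -0.011] w 0.0868
j [ 0.29  0.25 -0.91  1.95  0.23  1.05  0.51]
```

View pics/s2.png

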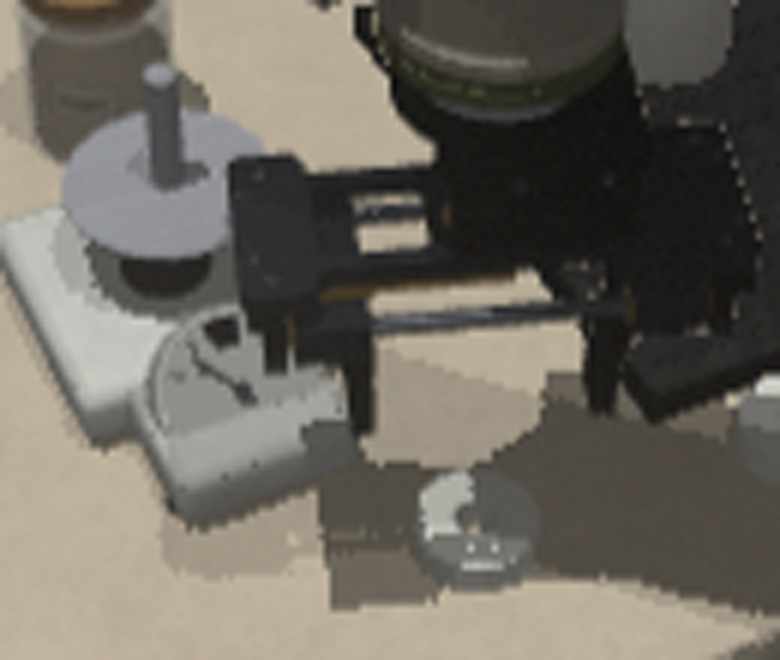

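View pics/t2.png

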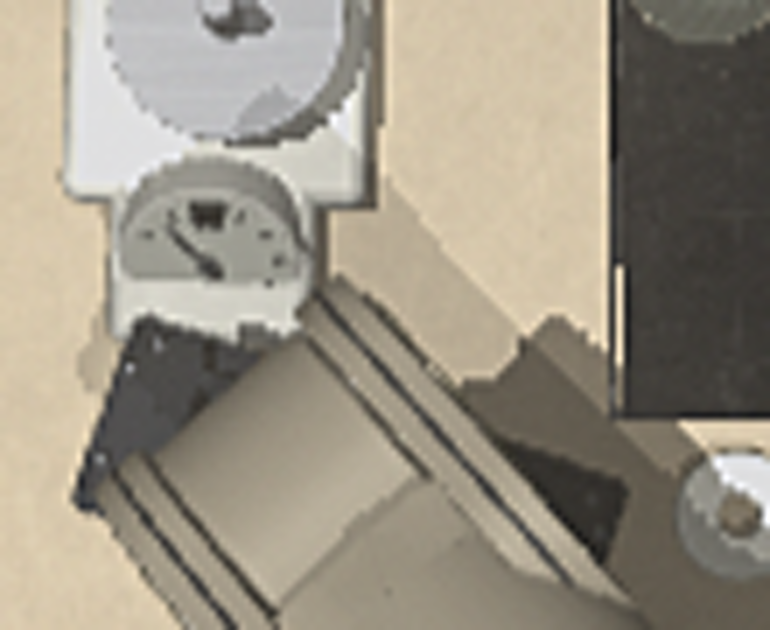

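The scene crop shows the open fingers straddling ring 1 (475,525), with the left finger clear of the scale's front corner. I'll descend with the jaws partly closed.

Call:
apply_moves([
  {"grip":50,"xyz":[-1.6,1,30],"rotation":[0,0,0.3]},
  {"grip":50,"xyz":[-1.6,1,60],"rotation":[0,0,0.3]},
  {"grip":50,"xyz":[-1.6,1,75],"rotation":[0,0,0.3]},
  {"grip":50,"xyz":[-1.6,1,75],"rotation":[0,0,0.3]},
])

```text
time: 3.08
ee_pos: [0.4325, 0.2055, 0.0237]
eef_rot: [0.819, 0.574, -0.001, -0.002]
ft_force: [0.0, 0.2, -0.0]
width: 0.0706
```

```bash
python3 go.py 0.434 0.2045 0.010 70; python3 - <<'E'
from h import *
c=cam("scene");crop(c,250,210,90,80,8,"pics/s3.png")
E
```

```text
xyz [-0.5  1.8 13.7] rot [-0.21 -0.03  0.05]
t 3.075 pos [0.4325 0.2055 0.0237] hd 70.05 F [ 0.01  0.19 -0.05] T [ 0.097 -0.169 -0.01 ] w 0.0706
j [ 0.22  0.38 -0.85  2.01  0.35  0.91  0.41]
```

View pics/s3.png

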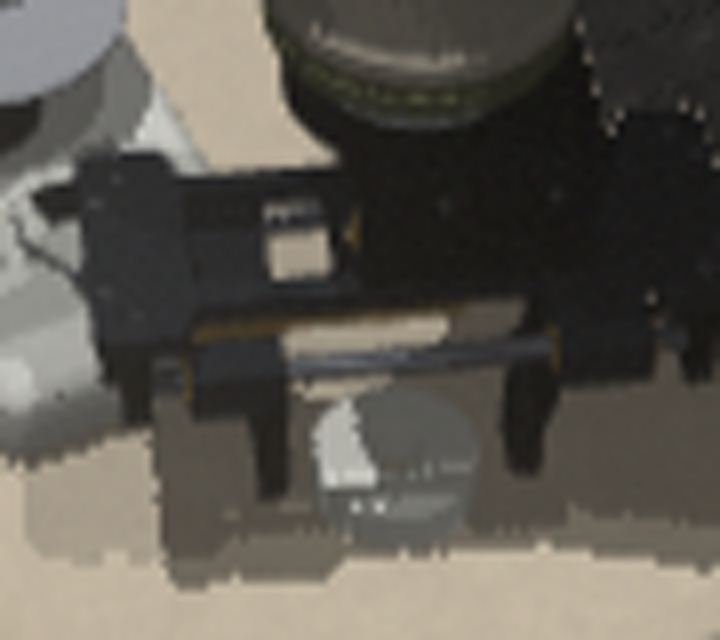

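Ring 1 sits centred between the fingers, at (395,460) with the fingers at x=270 and 525. I'll go down and close.

Call:
apply_moves([
  {"grip":50,"xyz":[-0.5,1.8,13],"rotation":[-0.2,0,0]},
  {"grip":50,"xyz":[-0.5,1.8,13],"rotation":[-0.2,0,0]},
  {"grip":130,"xyz":[-0.5,1.8,13],"rotation":[-0.2,0,0]},
  {"grip":130,"xyz":[-0.5,1.8,13],"rotation":[-0.2,0,0]},
  {"grip":130,"xyz":[-0.5,1.8,13],"rotation":[-0.2,0,0]},
], squeeze=25)

```text
time: 3.75
ee_pos: [0.4347, 0.205, 0.0117]
eef_rot: [0.819, 0.574, 0.001, 0.0]
ft_force: [-0.7, -0.4, 0.9]
width: 0.0537
```

```bash
python3 go.py 0.434 0.2045 0.2 70
```

```text
xyz [  -0.4   -0.3 -188.4] rot [ 0.07 -0.09  0.06]
t 3.75 pos [0.4347 0.205  0.0117] hd 70.06 F [-0.74 -0.39  0.89] T [ 0.04  -0.096 -0.022] w 0.0537
j [ 0.21  0.4  -0.83  2.02  0.38  0.88  0.39]
```

Call:
apply_moves([
  {"grip":130,"xyz":[0,0,-40],"rotation":[0,0,0]},
  {"grip":130,"xyz":[0,0,-90],"rotation":[0,0,0]},
  {"grip":130,"xyz":[0,0,-140],"rotation":[0,0,0]},
  {"grip":130,"xyz":[0,0,-180],"rotation":[0,0,0]},
  {"grip":130,"xyz":[0,0,-190],"rotation":[0,0,0]},
])

```text
time: 4.38
ee_pos: [0.4353, 0.2053, 0.2039]
eef_rot: [0.819, 0.574, 0.003, 0.001]
ft_force: [-0.2, 0.2, -0.9]
width: 0.0535
```

```bash
python3 go.py 0.6208 0.2628 0.19 70
```

```text
xyz [117.3 154.7  15. ] rot [ 0.27 -0.19  0.06]
t 4.375 pos [0.4353 0.2053 0.2039] hd 70.06 F [-0.21  0.16 -0.93] T [ 0.048 -0.115 -0.056] w 0.0535
j [ 0.38  0.11 -0.95  1.83  0.09  1.24  0.62]
```

Call:
apply_moves([
  {"grip":130,"xyz":[30,39,0],"rotation":[0,0,0]},
  {"grip":130,"xyz":[60,79,0],"rotation":[0,0,0]},
  {"grip":130,"xyz":[90,119,0],"rotation":[0.2,-0.2,0]},
  {"grip":130,"xyz":[112,148,7],"rotation":[0.2,-0.2,0]},
  {"grip":130,"xyz":[117.3,154.7,15],"rotation":[0.3,-0.2,0]},
])

```text
time: 5.0
ee_pos: [0.6215, 0.2631, 0.1871]
eef_rot: [0.819, 0.574, -0.002, -0.001]
ft_force: [-1.1, -0.0, -1.2]
width: 0.0534
```

```bash
python3 go.py 0.6208 0.2628 0.165 70; python3 - <<'E'
from h import *
c=cam("scene");crop(c,200,150,110,100,7,"pics/s4.png");cv2.imwrite("pics/s4f.png",c["img"])
E
```

```text
xyz [-0.5 -0.4 22.1] rot [-0.19  0.08  0.05]
t 5.0 pos [0.6215 0.2631 0.1871] hd 70.05 F [-1.14 -0.02 -1.22] T [ 0.1   -0.075 -0.029] w 0.0534
j [ 0.09  0.61 -0.84  1.33  0.44  1.4   0.49]
```

View pics/s4.png

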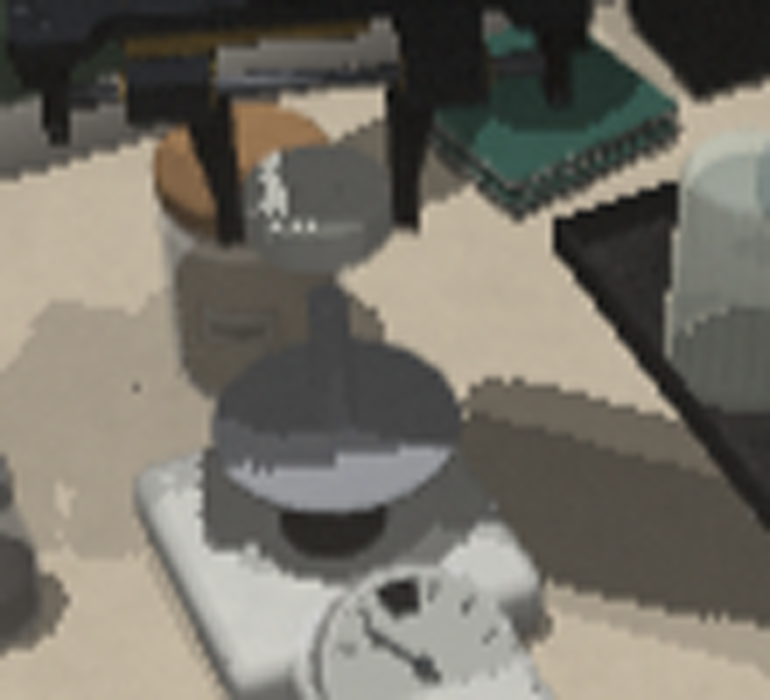

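The scene crop shows the ring held level at (318,207) above the spindle (330,300), with a small sideways offset. I'll measure both in this same view from depth.

```bash
cat > fit.py <<'E'
from h import *
from scipy.optimize import least_squares
def fit(sp_z=(.09,.135)):
    c=cam("scene");P=cloud(c);s=r.read_state();t=s["ee_pos"]
    im=c["img"].astype(int);g=im.max(2)
    q=P.reshape(-1,3);px=np.arange(len(q))
    def circ(sel,rad,x0):
        p=q[sel]; f=lambda a:np.hypot(p[:,0]-a[0],p[:,1]-a[1])-rad
        o=least_squares(f,x0,loss="soft_l1",f_scale=.001); return o.x,len(p),np.std(f(o.x))
    d=np.hypot(q[:,0]-.621,q[:,1]-.263)
    print("spindle",circ((d<.014)&(q[:,2]>sp_z[0])&(q[:,2]<sp_z[1]),.0075,[.621,.263]))
    d=np.hypot(q[:,0]-t[0],q[:,1]-t[1]); ub=t[2]-.0117
    sat=im.max(2)-im.min(2); lum=(g>75).ravel()
    rs=(d<.033)&(d>.02)&(q[:,2]>ub+.001)&(q[:,2]<ub+.015)&lum
    # front side only
    v=np.array([-.74,.27])/np.hypot(.74,.27); front=((q[:,:2]-t[:2])@v)>.012
    print("ring",circ(rs&front,.027,t[:2]),"tcp",t.round(4))
    return c
if __name__=="__main__":
    c=fit()
    G=cv2.cvtColor(c["img"],cv2.COLOR_BGR2GRAY)
    np.set_printoptions(linewidth=220)
    for v in range(190,198): print(v,G[v,238:256])
    print("spindle row edges; ring rows")
    for v in range(176,186,2): print(v,G[v,230:260])
    s=r.read_state();t=s["ee_pos"]
    print(proj(c,[[.6208,.2628,.13],[.6208,.2628,.11],[t[0],t[1],t[2]-.0027]]))
E
python3 fit.py
```

```text
spindle (array([0.61799908, 0.26492632]), 69, np.float64(0.0011493596486772124))
ring (array([0.61938027, 0.26475814]), 95, np.float64(0.00175757542933939)) tcp [0.62   0.2628 0.1873]
190 [ 84  83  83  83  81  81  80  79  74  76 126 165 181 182 180 181 181 180]
191 [ 83  84  83  82  82  80  72  69  67  67  76 130 165 179 179 179 179 179]
192 [ 84  84  83  82  82  79  69  70  68  68  69  81 105 164 179 179 178 178]
193 [ 82  82  83  82  80  81  70  69  69  71  69  74 102 105 164 165 178 179]
194 [ 77  75  82  82  82  81  66  69  72  68  68  73 101 100 101 104 176 180]
195 [ 82  75  80  83  81  81  68  68  67  68  67  72 101 100 101 104 164 180]
196 [ 78  75  81  82  82  81  69  68  69  67  67  66 101 102 101 102 107 180]
197 [ 83  78  78  82  81  79  68  67  69  69  68  65  96  98 100 101 106 179]
spindle row edges; ring rows
176 [ 32  28  31  34  63  88  88  93 177 177 159  87  85  87  87  87  87  86  86  87  88  86  87  88  87  86  29  31  28  33]
178 [ 75  29  33  32  45  87  88  94 178 177 174  89  84  86  88  88  88  85  86  88  87  88  88  87  87  87  39  32  30  32]
180 [ 90  30  31  33  42 100 110 112 161 161 161 158  87  88  90  90  89  88  88  89  88  88  88  89  86  80  41  31  28  48]
182 [ 59  36  30  36  38  83  85  88  90 101  96  98 116 103 188 102 189 118 117 116 113  88  89  84  84  80  73  56  39  41]
184 [ 81  52  32  39  43  81  85  86  88  90  92  94 100 104 108 110 103 100  98  94  95  94  86  84  85 122 179 180 177 178]
[[246.70123284 194.69738713]
 [247.13669299 200.37630554]
 [245.59382228 178.58387207]]
```

```bash
python3 - <<'E'
from h import *
c=cam("scene");G=cv2.cvtColor(c["img"],cv2.COLOR_BGR2GRAY);t=r.read_state()["ee_pos"]
np.set_printoptions(linewidth=220)
for v in range(168,196): print(v,G[v,236:252])
cc=-c["Rm"].T@c["tvec"]; v=cc[:2]-t[:2]; v/=np.linalg.norm(v)
for k in(-.003,0,.003):
    print(k,proj(c,[[*(t[:2]+v*(k+.027)),t[2]-.0117],[*(t[:2]+v*(k-.027)),t[2]+.0063]]).round(2).tolist(), "bottom front / top back")
print(v,t)
for k in(-.003,0,.003): print("tip front/back edge",proj(c,[[*(np.array([.6208,.2628])+v*(k+.0068)),.143],[*(np.array([.6208,.2628])+v*(k-.0068)),.143]]).round(2).tolist())
i=cv2.imread("pics/scene0.png",0)
for vv in range(187,197): print(vv,i[vv,241:253])
E
```

```text
168 [121 122 121 122 122 122 121 123 123 126 170 182 182 166 163 101]
169 [122 121 121 123 123 123 123 123 123 121 122 170 162 101 102 101]
170 [123 122 123 122 123 119 121 115 116 113 100 122  99  98  98  99]
171 [123 123 123 130 115  97  99  88  88  88  87  88  87  90  89  92]
172 [120 120 140 156  89  87  87  87  89  87  86  88  89  87  87  87]
173 [116 104 179 175  87  87  88  87  88  87  87  87  88  87  87  87]
174 [100 123 178 175  87  87  88  88  88  88  88  87  87  87  87  87]
175 [ 92 162 178 176 116  87  86  89  89  89  88  88  88  88  87  87]
176 [ 87  94 178 178 174  86  84  85  88  88  88  86  85  87  87  87]
177 [ 87  93 178 179 175  87  82  86  87  88  88  87  84  85  88  88]
178 [ 88  94 179 178 175  87  84  85  87  88  87  86  86  87  88  86]
179 [ 95  94 178 177 160 117  87  87  86  86  87  88  88  87  87  87]
180 [109  93 162 159  94 159  89  88  87  87  87  88  88  87  88  87]
181 [ 87  87  88  87  88  97  91 130  98 132  96  96  96  97  97  97]
182 [ 84  87  89  92  97 117 103 188 122 188 117 117 117 116 115 112]
183 [ 84  85  87  98 109 112 113 114 115 115 112 1
[... 1057 characters left out ...]
67138 0.26281331 0.18858905]
tip front/back edge [[246.49, 191.9], [246.22, 188.44]]
tip front/back edge [[246.54, 192.67], [246.28, 189.2]]
tip front/back edge [[246.6, 193.44], [246.34, 189.96]]
187 [ 79  78  79  79  78  77  94 137 175 175 175 174]
188 [ 79  77  77  77  76  77  80 135 172 174 175 173]
189 [ 80  78  78  77  77  81  85 131 164 175 175 173]
190 [ 80  78  79  87 102 110 110 130 159 174 174 173]
191 [ 80  78  83 117 148 145 146 129 139 158 172 172]
192 [ 80  79  89 133 147 144 144 135 101 100 157 172]
193 [ 80  80  79 110 133 134 129 113  83  98 101 156]
194 [81 78 79 75 84 98 93 72 76 97 97 97]
195 [80 79 79 76 71 70 74 71 74 97 97 97]
196 [79 79 77 75 75 75 75 70 69 97 96 98]
```

The ring and spindle offsets agree within about 1 mm in this view. I'll go down gently and feel, with the dial as the gauge: 10 mm of press would show as +1 rad.

```bash
python3 go.py 0.6206 0.2626 0.147 70
```

```text
xyz [ 0.2  1.1 41.6] rot [-0.15  0.09  0.1 ]
t 5.15 pos [0.6197 0.2628 0.1886] hd 70.1 F [-0.01  0.5  -0.54] T [ 0.08  -0.083  0.003] w 0.0535
j [ 0.09  0.6  -0.84  1.34  0.44  1.4   0.49]
```

Call:
apply_moves([
  {"xyz":[0.2,0.8,14],"grip":130,"rotation":[-0.1,0.1,0.1]},
  {"xyz":[0.2,0.8,25],"grip":130,"rotation":[-0.1,0.1,0.1]},
  {"xyz":[0.2,0.8,31],"grip":130,"rotation":[-0.1,0.1,0.1]},
  {"xyz":[0.2,0.8,36],"grip":130,"rotation":[-0.1,0.1,0.1]},
  {"xyz":[0.2,0.8,41],"grip":130,"rotation":[-0.1,0.1,0.1]},
])

```text
time: 5.78
ee_pos: [0.6205, 0.2627, 0.1475]
eef_rot: [0.819, 0.574, -0.0, -0.0]
ft_force: [0.0, -0.2, -1.0]
width: 0.0534
```

```bash
python3 go.py 0.6206 0.2626 0.147 70; python3 - <<'E'
from h import *
c=cam("scene");crop(c,205,160,90,90,6,"pics/s5.png")
E
```

```text
xyz [-0.1  0.2  0.5] rot [-0.04 -0.02 -0.  ]
t 5.775 pos [0.6205 0.2627 0.1475] hd 70.0 F [ 0.   -0.22 -0.97] T [ 0.079 -0.1    0.017] w 0.0534
j [ 0.09  0.63 -0.83  1.39  0.46  1.32  0.47]
```

View pics/s5.png

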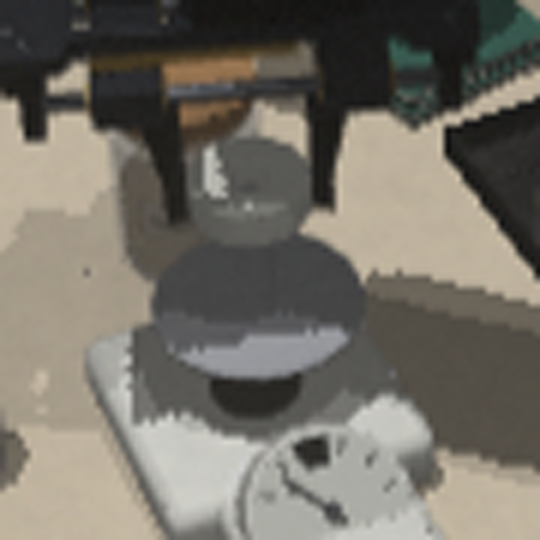

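The dial is unchanged (pointer tip at (283,473) in the crop) although the underside should be about 7 mm below the spindle tip, so it may already be threaded. I'll go 10 mm further and check.

Call:
apply_moves([
  {"xyz":[0,0,4],"grip":130,"rotation":[0,0,0]},
  {"xyz":[0,0,8],"grip":130,"rotation":[0,0,0]},
  {"xyz":[0,0,10],"grip":130,"rotation":[0,0,0]},
])

```text
time: 6.2
ee_pos: [0.6201, 0.2625, 0.1364]
eef_rot: [0.819, 0.574, -0.001, -0.0]
ft_force: [0.1, 0.2, -1.2]
width: 0.0536
```

```bash
python3 go.py 0.6206 0.2626 0.1 70; python3 - <<'E'
from h import *
c=cam("scene");crop(c,205,160,90,90,6,"pics/s6.png");crop(c,240,226,42,32,18,"pics/d6.png")
E
```

```text
xyz [ 0.2  0.5 36.4] rot [-0.08  0.03  0.  ]
t 6.2 pos [0.6201 0.2625 0.1364] hd 70.0 F [ 0.13  0.16 -1.23] T [ 0.012 -0.105 -0.025] w 0.0536
j [ 0.09  0.64 -0.82  1.4   0.47  1.31  0.46]
```

View pics/s6.png

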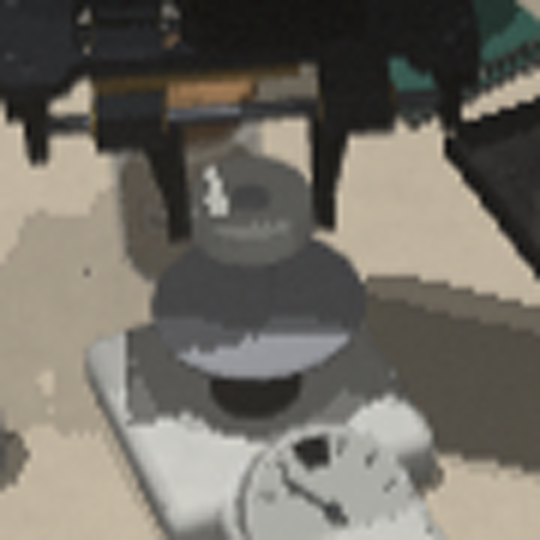

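View pics/d6.png

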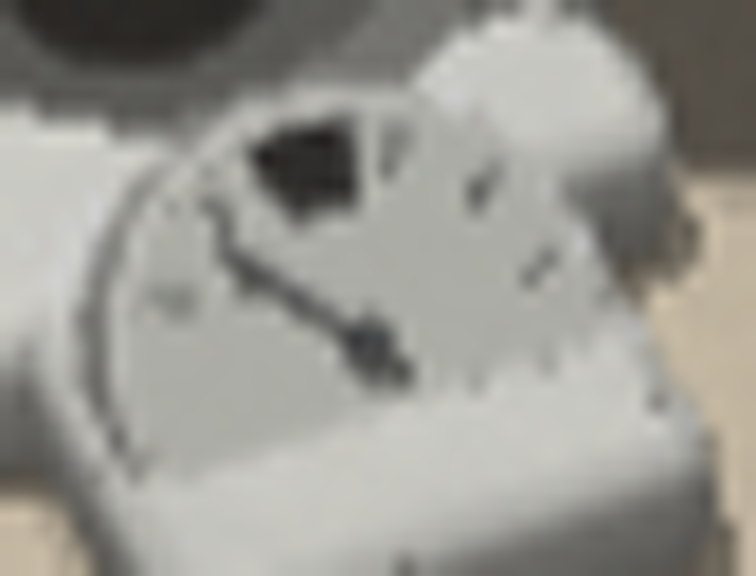

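The dial reads the same with the ring ~17 mm below the tip, and the spindle end shows in the hole at (252,195). It is threaded, so I'll lower it slowly.

Call:
apply_moves([
  {"xyz":[0,0,8],"grip":130,"rotation":[0,0,0]},
  {"xyz":[0,0,16],"grip":130,"rotation":[0,0,0]},
  {"xyz":[0,0,24],"grip":130,"rotation":[0,0,0]},
  {"xyz":[0,0,31],"grip":130,"rotation":[0,0,0]},
  {"xyz":[0,0,36],"grip":130,"rotation":[0,0,0]},
])

```text
time: 6.88
ee_pos: [0.6199, 0.2624, 0.0996]
eef_rot: [0.819, 0.574, -0.001, -0.001]
ft_force: [0.6, -0.5, -0.9]
width: 0.0535
```

```bash
python3 go.py 0.6206 0.2626 0.09 70; python3 - <<'E'
from h import *
c=cam("scene");crop(c,205,170,90,90,6,"pics/s7.png")
E
```

```text
xyz [0.4 0.6 9.6] rot [-0.11  0.05  0.  ]
t 6.875 pos [0.6199 0.2624 0.0996] hd 70.0 F [ 0.61 -0.52 -0.9 ] T [ 0.091 -0.13  -0.04 ] w 0.0535
j [ 0.08  0.67 -0.81  1.43  0.49  1.25  0.45]
```

View pics/s7.png

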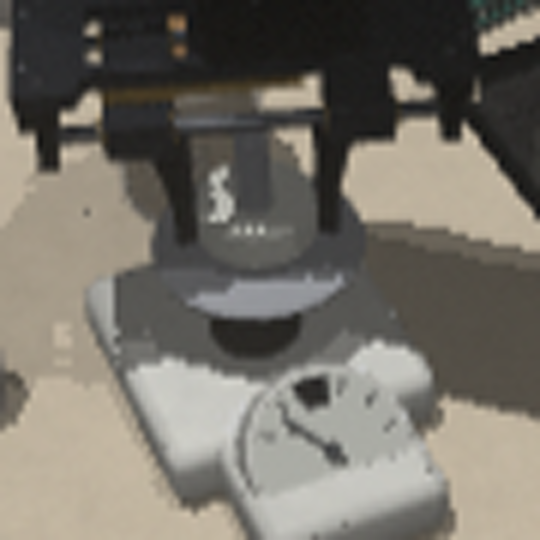

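The ring is on the spindle, close above the pan, and the pointer has not moved. I'll lower the last bit to rest.

Call:
apply_moves([
  {"xyz":[0,0,4],"grip":130,"rotation":[0,0,0]},
  {"xyz":[0,0,7],"grip":130,"rotation":[0,0,0]},
  {"xyz":[0,0,10],"grip":130,"rotation":[0,0,0]},
  {"xyz":[0,0,11.5],"grip":130,"rotation":[0,0,0]},
])

```text
time: 7.42
ee_pos: [0.6197, 0.2624, 0.0876]
eef_rot: [0.819, 0.574, -0.001, -0.001]
ft_force: [0.0, -0.1, 0.3]
width: 0.0535
```

```bash
python3 go.py 0.6206 0.2626 0.087 70; python3 - <<'E'
from h import *
c=cam("scene");crop(c,205,170,90,90,6,"pics/s8.png");crop(c,240,226,42,32,18,"pics/d8.png")
E
```

```text
xyz [0.5 0.7 0.6] rot [-0.13  0.06  0.01]
t 7.425 pos [0.6197 0.2624 0.0876] hd 70.01 F [ 0.04 -0.14  0.31] T [ 0.161 -0.117  0.004] w 0.0535
j [ 0.08  0.68 -0.8   1.44  0.5   1.23  0.44]
```

View pics/s8.png

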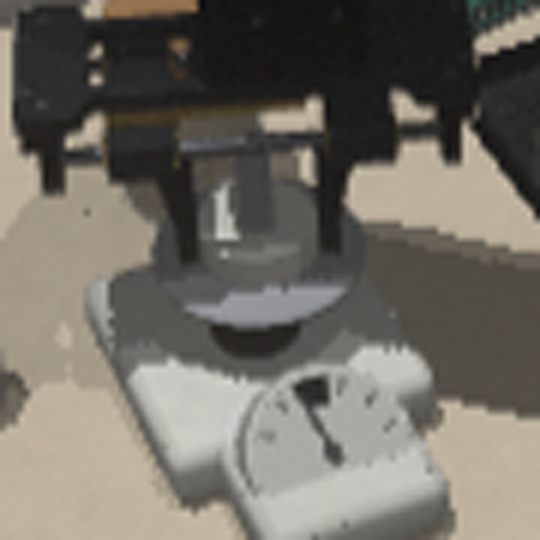

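View pics/d8.png

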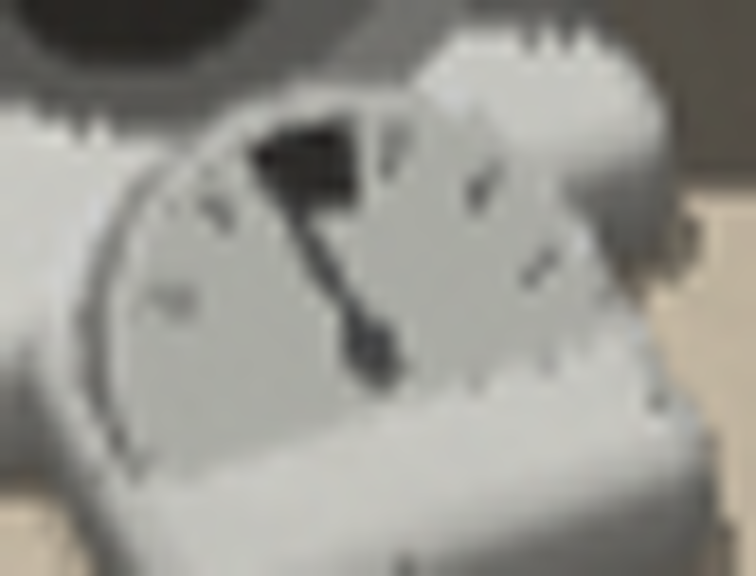

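The pointer has swung into the arc's left part and the wrist force changed by about +1.2 N, so the scale is carrying the weight. Now I'll release.

Call:
apply_moves([
  {"xyz":[0,0,0],"grip":80,"rotation":[0,0,0]},
  {"xyz":[0,0,0],"grip":50,"rotation":[0,0,0]},
  {"xyz":[0,0,0],"grip":40,"rotation":[0,0,0]},
  {"xyz":[0,0,0],"grip":40,"rotation":[0,0,0]},
])

```text
time: 7.98
ee_pos: [0.6197, 0.2623, 0.0875]
eef_rot: [0.819, 0.574, -0.001, -0.001]
ft_force: [0.2, 0.5, -0.3]
width: 0.0723
```

```bash
python3 go.py 0.6206 0.2626 0.087 70; python3 - <<'E'
from h import *
c=cam("scene");crop(c,205,170,90,90,6,"pics/s9.png");crop(c,240,226,42,32,18,"pics/d9.png")
E
```

```text
xyz [0.6 0.7 0.5] rot [-0.13  0.07  0.  ]
t 7.975 pos [0.6197 0.2623 0.0875] hd 70.0 F [ 0.23  0.45 -0.3 ] T [-0.014 -0.126 -0.03 ] w 0.0723
j [ 0.08  0.68 -0.8   1.44  0.5   1.23  0.44]
```

View pics/s9.png

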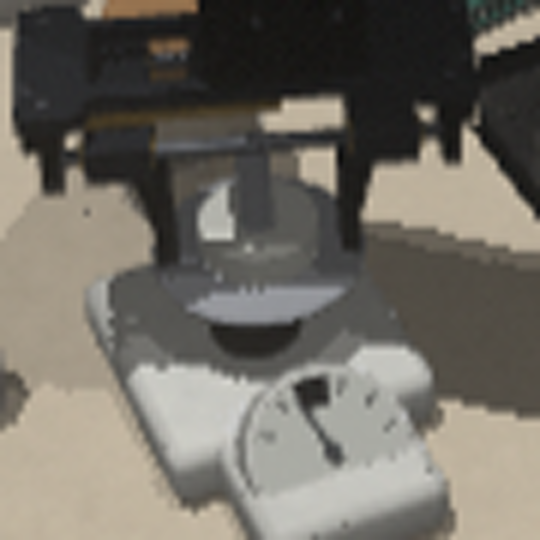

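View pics/d9.png

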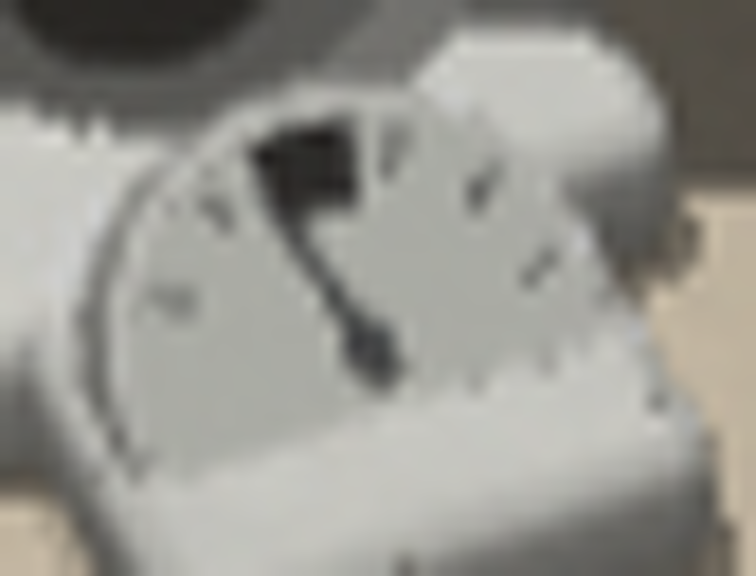

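The ring rests flat on the pan and the fingers are clear. The pointer is just inside the left edge of the arc, so I'll retreat straight up and then measure it properly.

Call:
apply_moves([
  {"xyz":[0,0,-15],"grip":40,"rotation":[0,0,0]},
  {"xyz":[0,0,-50],"grip":40,"rotation":[0,0,0]},
  {"xyz":[0,0,-100],"grip":40,"rotation":[0,0,0]},
  {"xyz":[0,0,-150],"grip":40,"rotation":[0,0,0]},
  {"xyz":[-40,-40,-165],"grip":40,"rotation":[0,0,0]},
])

```text
time: 8.65
ee_pos: [0.5711, 0.2406, 0.2572]
eef_rot: [0.819, 0.574, 0.003, -0.001]
ft_force: [-0.2, -0.7, 2.5]
width: 0.0732
```

Call:
apply_moves([
  {"xyz":[-30,-40,0],"grip":40,"rotation":[0,0,0]},
  {"xyz":[-70,-80,0],"grip":40,"rotation":[0,0,0]},
  {"xyz":[-110,-120,0],"grip":40,"rotation":[0,0,0]},
  {"xyz":[-150,-150,0],"grip":40,"rotation":[0,0,0]},
  {"xyz":[-200,-150,0],"grip":40,"rotation":[0,0,0]},
])

```text
time: 9.28
ee_pos: [0.3601, 0.1044, 0.257]
eef_rot: [0.818, 0.575, 0.003, 0.001]
ft_force: [1.1, -0.6, 0.2]
width: 0.0732
```

```bash
python3 go.py 0.45 0.0 0.2 70; python3 - <<'E'
from h import *
c=cam("scene");crop(c,180,160,130,110,6,"pics/s10.png");crop(c,240,226,42,32,18,"pics/d10.png")
c=cam("top");crop(c,232,218,38,28,18,"pics/e10.png");cv2.imwrite("pics/t10.png",c["img"])
E
```

```text
xyz [-67.9 119.7  57.2] rot [ 0.27 -0.27  0.15]
t 9.275 pos [0.3601 0.1044 0.257 ] hd 70.15 F [ 1.07 -0.61  0.24] T [-0.043 -0.24   0.048] w 0.0732
j [ 0.61 -0.31 -0.82  1.97 -0.23  1.38  1.09]
```

View pics/s10.png

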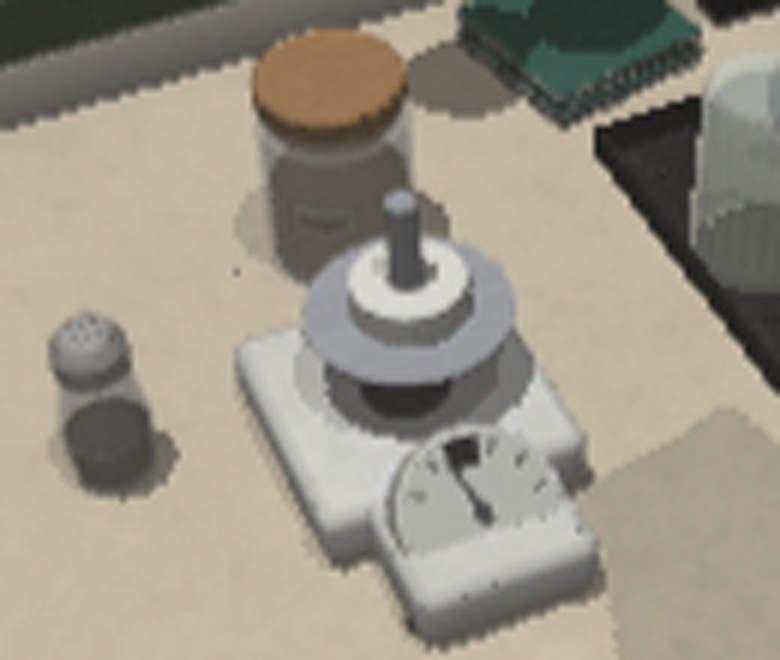

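View pics/d10.png

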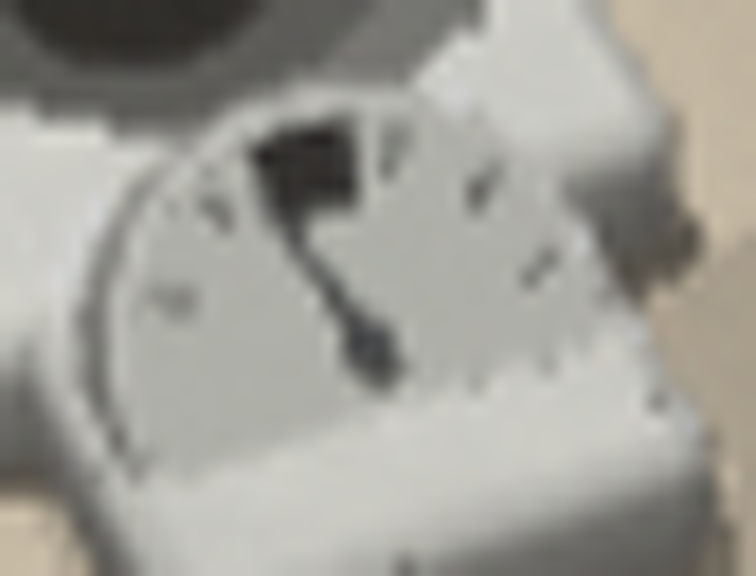

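View pics/e10.png

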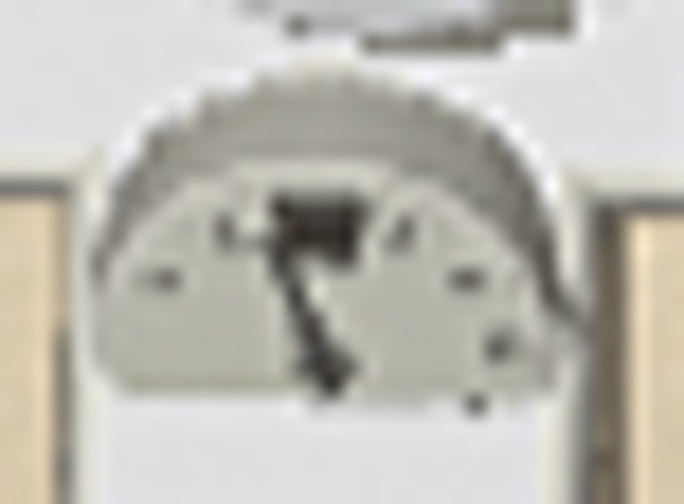

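The ring lies flat on the spindle (crop s10 at (408,285)), and jar and shaker are undisturbed. The pointer runs to the arc's left part, so I'll compute its angle against the arc and ticks from pixel masks in both views.

```bash
cat > ptr.py <<'E'
from h import *
a=np.radians(43);Rz=R.from_euler("z",-.022).as_matrix()
nrm=Rz@[-np.sin(a),0,np.cos(a)]; up=Rz@[np.cos(a),0,np.sin(a)]; rt=Rz@[0,-1,0]
offs={"top":-.3232,"scene":-.3226}
def pts(c,n,uv):
    o,d=ray(c,uv); p=o+d*((offs[n]-o@nrm)/(d@nrm))[:,None]; return np.c_[p@rt,p@up]
box={"top":(238,229,20,12),"scene":(246,229,28,19)}
for n,old in(("top","pics/top0.png"),("scene","pics/scene0.png")):
    c=cam(n);u,v,w,h=box[n]
    A=cv2.cvtColor(cv2.imread(old),cv2.COLOR_BGR2GRAY)[v:v+h,u:u+w].astype(float);B=cv2.cvtColor(c["img"],cv2.COLOR_BGR2GRAY)[v:v+h,u:u+w].astype(float)
    yy,xx=np.mgrid[v:v+h,u:u+w]; uv=np.c_[xx.ravel(),yy.ravel()]; Q=pts(c,n,uv)
    def axis(W):
        W=W.ravel();m=(W*1.)@Q/W.sum(); C=(Q-m).T@((Q-m)*W[:,None])/W.sum(); l,V=np.linalg.eigh(C); d=V[:,1]; d*=np.sign(d[1]); return m,d,np.arctan2(d[0],d[1]),l
    loaded=np.clip(A-B-12,0,None); empty=np.clip(B-A-12,0,None)
    ml,dl,al,l1=axis(loaded); me,de,ae,l2=axis(empty)
    # pivot: intersection of lines
    t=np.linalg.solve(np.c_[dl,-de],me-ml); piv=ml+dl*t[0]
    base=np.median(np.maximum(A,B))
    dark=np.clip(base-B-25,0,None).ravel(); rr=Q-piv; rad=np.hypot(*rr.T); ang=np.arctan2(rr[:,0],rr[:,1])
    # arc dark area from the empty picture
    dk=np.clip(base-A-25,0,None).ravel()
    k=(rad>.022)&(rad<.036)&(ang>-.42)&(ang<.45)
    mid=(ang[k]*dk[k]).sum()/dk[k].sum(); sd=np.sqrt(((ang[k]-mid)**2*dk[k]).sum()/dk[k].sum())
    print(n,"piv",piv,"arc mid",mid.round(3),"width",(sd*12**.5).round(3),"loaded",al.round(3),"empty",ae.round(3),"delta",(al-ae).round(3),
      "=> empty",(1.035+ae-mid).round(3),"loaded",(1.035+al-mid).round(3))
    # ticks
    m=(dk>15)&(rad>.022)&(rad<.04)
    hist=np.histogram(ang[m],bins=np.arange(-1.6,1.7,.1),weights=dk[m])
    print([(round(b,1),int(x)) for x,b in zip(*hist) if x>0])
    print("pointer hist rad, loaded:",[ (round(x*1000,1),round(y,2)) for x,y,z in sorted(zip(rad,ang,loaded.ravel())) if z>15])
E
python3 ptr.py
```

```text
top piv [-0.27943968  0.39939326] arc mid -0.071 width 0.539 loaded -0.366 empty -0.666 delta 0.3 => empty 0.44 loaded 0.739
[(np.float64(-0.9), 39), (np.float64(-0.8), 74), (np.float64(-0.7), 160), (np.float64(-0.6), 26), (np.float64(-0.5), 40), (np.float64(-0.4), 54), (np.float64(-0.3), 313), (np.float64(-0.2), 386), (np.float64(-0.1), 400), (np.float64(0.0), 319), (np.float64(0.1), 29), (np.float64(0.3), 64), (np.float64(0.7), 42)]
pointer hist rad, loaded: [(np.float64(11.6), np.float64(-0.37)), (np.float64(15.1), np.float64(-0.27)), (np.float64(16.1), np.float64(-0.45)), (np.float64(19.5), np.float64(-0.36)), (np.float64(23.0), np.float64(-0.3)), (np.float64(23.9), np.float64(-0.41)), (np.float64(27.3), np.float64(-0.36)), (np.float64(30.8), np.float64(-0.31)), (np.float64(31.7), np.float64(-0.4))]
scene piv [-0.28394175  0.40454515] arc mid -0.015 width 0.577 loaded -0.329 empty -0.722 delta 0.393 => empty 0.328 loaded 0.722
[(np.float64(-1.1), 18), (np.float64(-1.0), 18), (np.float64(-0.8), 40), (np.float64(-0.7), 99), (np.float64(-0.6), 98), (np.float64(-0.4), 34), (np.float64(-0.3), 304), (np.float64(-0.2), 457), (np.float64(-0.1), 493), (np.float64(0.0), 425), (np.float64(0.1), 427), (np.float64(0.2), 169), (np.float64(0.3), 60), (np.float64(0.4), 91), (np.float64(0.9), 93), (np.float64(1.2), 54), (np.float64(1.3), 92), (np.float64(1.4), 140), (np.float64(1.5), 53)]
pointer hist rad, loaded: [(np.float64(5.4), np.float64(-0.32)), (np.float64(9.1), np.float64(-0.39)), (np.float64(11.1), np.float64(-0.23)), (np.float64(12.7), np.float64(-0.41)), (np.float64(14.8), np.float64(-0.29)), (np.float64(16.4), np.float64(-0.43)), (np.float64(18.4), np.float64(-0.33)), (np.float64(20.5), np.float64(-0.25)), (np.float64(22.0), np.float64(-0.35)), (np.float64(24.1), np.float64(-0.29)), (np.float64(25.7), np.float64(-0.37))]
```

The estimates disagree (0.72–0.74 from line direction, higher by eye) and the limit is 0.79. I'll calibrate the dial from its own ticks, which are evenly spaced, and use an affine fit per view so that parallax of the raised pointer cancels.

```bash
cat > ptr2.py <<'E'
from h import *
from scipy.optimize import least_squares
F={"scene":((240,226),[(172,300),(217,207),(392,148),(480,190),(540,268)]),"top":((232,218),[(160,280),(228,235),(400,233),(467,280),(500,345)])}
def gray(i): return cv2.cvtColor(i,cv2.COLOR_BGR2GRAY).astype(float)
def run(n,cur):
    o,tk=F[n]; c=cam(n); A=gray(cv2.imread(f"pics/{n}0.png"));B=gray(c["img"]) if cur is None else gray(cv2.imread(cur))
    M=np.minimum(np.maximum(A,B),255)   # brighter of both = pointer removed
    bgv=np.median(M[o[1]+8:o[1]+18,o[0]+8:o[0]+22])
    W=np.clip(bgv-12-M,0,None)
    C=[]
    for t in tk:
        p=np.array(t)/18+o-.5+.5/18; x0,y0=np.round(p).astype(int)
        ys,xs=np.mgrid[y0-1:y0+2,x0-1:x0+2]; w=W[y0-1:y0+2,x0-1:x0+2]
        C.append([(xs*w).sum()/w.sum(),(ys*w).sum()/w.sum()])
    C=np.array(C); q=np.array([0,.5,1.5,2,2.5])
    # arc blob centroid
    q=np.array([0,.5,1.5,2,2.5]); X=np.c_[np.sin(q-1),np.cos(q-1),np.ones(5)]
    L,res,_,_=np.linalg.lstsq(X,C,rcond=None); print(n,"resid px",(X@L-C).round(2).tolist()); print(" centre px",L[2].round(2),"scale",np.linalg.norm(L[:2],axis=1).round(2))
    # plane-derived linear part for comparison
    a=np.radians(43);Rz=R.from_euler("z",-.022).as_matrix(); up=Rz@[np.cos(a),0,np.sin(a)]; rt=Rz@[0,-1,0]; ce=np.array([.522,.2695,.040])
    pj=proj(c,[ce,ce+rt*.031,ce+up*.031]); print(" model lin",(pj[1:]-pj[0]).round(2).tolist(),"tick lin",L[:2].round(2).tolist())
    out={}
    J=np.linalg.inv(L[:2])
    yy,xx=np.mgrid[o[1]:o[1]+26,o[0]:o[0]+36]
    for nm,D in(("empty",B-A),("loaded",A-B)):
        w=np.clip(D[o[1]:o[1]+26,o[0]:o[0]+36]-12,0,None); 
        uvx=np.c_[xx.ravel(),yy.ravel()]-L[2]; Q=uvx@J; w=w.ravel().copy(); w[np.hypot(*Q.T)>1.25]=0
        m=w@Q/w.sum(); Cc=(Q-m).T@((Q-m)*w[:,None])/w.sum(); l,V=np.linalg.eigh(Cc); d=V[:,1]*np.sign(V[1,1]); dirq=1+np.arctan2(*d)
        perp=m[0]*d[1]-m[1]*d[0]
        print(" ",nm,"dir q",dirq.round(3),"centroid ray q",(1+np.arctan2(*m)).round(3),"m",m.round(3),"offset of line from centre",perp.round(3),"n",(w>0).sum())
        out[nm]=(m,d)
    (m1,d1),(m2,d2)=out["empty"],out["loaded"]; t=np.linalg.solve(np.c_[d1,-d2],m2-m1); print("  lines meet",(m1+d1*t[0]).round(3))
    # arc
    w=np.clip(bgv-25-M,0,None)[o[1]:o[1]+26,o[0]:o[0]+36].ravel().copy(); rad=np.hypot(*Q.T);an=1+np.arctan2(Q[:,0],Q[:,1]); k=(rad>.6)&(rad<1.3)&(an>.68)&(an<1.4)
    mu=(an[k]*w[k]).sum()/w[k].sum(); print("  arc mean q",mu.round(3),"width",np.sqrt(12*((an[k]-mu)**2*w[k]).sum()/w[k].sum()).round(3))
    for b in np.arange(.5,1.6,.1):
        kk=(rad>.75)&(rad<1.1)&(abs(an-b)<.05); print((b.round(2),w[kk].mean().round() if kk.any() else None),end=" ")
    print()
if __name__=="__main__":
    run("scene",None);run("top",None)
E
python3 ptr2.py
```

```text
scene resid px [[-0.0, -0.02], [-0.0, 0.04], [0.04, -0.05], [-0.06, 0.04], [0.03, -0.01]]
 centre px [259.69 244.87] scale [10.73 11.15]
 model lin [[10.93, -3.81], [-3.73, -11.4]] tick lin [[10.09, -3.65], [-3.68, -10.53]]
  empty dir q 0.367 centroid ray q 0.348 m [-0.293  0.384] offset of line from centre -0.009 n 35
  loaded dir q 0.687 centroid ray q 0.786 m [-0.11   0.505] offset of line from centre 0.051 n 12
  lines meet [ 0.105 -0.158]
  arc mean q 1.046 width 0.517
(np.float64(0.5), np.float64(13.0)) (np.float64(0.6), np.float64(0.0)) (np.float64(0.7), np.float64(0.0)) (np.float64(0.8), np.float64(53.0)) (np.float64(0.9), np.float64(93.0)) (np.float64(1.0), np.float64(96.0)) (np.float64(1.1), np.float64(97.0)) (np.float64(1.2), np.float64(95.0)) (np.float64(1.3), np.float64(65.0)) (np.float64(1.4), np.float64(0.0)) (np.float64(1.5), np.float64(11.0)) 
top resid px [[0.0, 0.03], [0.01, -0.03], [-0.06, -0.03], [0.09, 0.07], [-0.04, -0.04]]
 centre px [249.36 237.18] scale [10.02  7.62]
 model lin [[10.73, 0.21], [-0.29, -8.33]] tick lin [[10.02, 0.03], [-0.45, -7.61]]
  empty dir q 0.359 centroid ray q 0.244 m [-0.287  0.304] offset of line from centre -0.048 n 16
  loaded dir q 0.654 centroid ray q 0.71 m [-0.139  0.466] offset of line from centre 0.027 n 12
  lines meet [ 0.111 -0.229]
  arc mean q 1.033 width 0.534
(np.float64(0.5), np.float64(14.0)) (np.float64(0.6), np.float64(0.0)) (np.float64(0.7), np.float64(0.0)) (np.float64(0.8), np.float64(65.0)) (np.float64(0.9), np.float64(91.0)) (np.float64(1.0), np.float64(87.0)) (np.float64(1.1), np.float64(89.0)) (np.float64(1.2), np.float64(88.0)) (np.float64(1.3), np.float64(10.0)) (np.float64(1.4), np.float64(0.0)) (np.float64(1.5), np.float64(14.0))
```

```bash
cat > ptr3.py <<'E'
from h import *
from ptr2 import F,gray
from scipy.optimize import least_squares
def prep(n,files):
    o,tk=F[n]; c=cam(n); A=gray(cv2.imread(f"pics/{n}0.png")); imgs=[A]+[gray(cv2.imread(f)) for f in files]+[gray(c["img"])]
    M=np.maximum(A,imgs[-1]); bgv=np.median(M[o[1]+8:o[1]+18,o[0]+8:o[0]+22]); W=np.clip(bgv-12-M,0,None); C=[]
    for t in tk:
        x0,y0=np.round(np.array(t)/18+o-.5).astype(int); ys,xs=np.mgrid[y0-1:y0+2,x0-1:x0+2]; w=W[y0-1:y0+2,x0-1:x0+2]; C.append([(xs*w).sum()/w.sum(),(ys*w).sum()/w.sum()])
    q=np.array([0,.5,1.5,2,2.5]); L=np.linalg.lstsq(np.c_[np.sin(q-1),np.cos(q-1),np.ones(5)],np.array(C),rcond=None)[0]; J=np.linalg.inv(L[:2])
    a=np.radians(43); nr=R.from_euler("z",-.022).apply([-np.sin(a),0,np.cos(a)]); ce=np.array([.522,.2695,.040]); pj=proj(c,[ce,ce+nr*.001]); par=(pj[1]-pj[0])@J
    yy,xx=np.mgrid[o[1]:o[1]+26,o[0]:o[0]+36]; Q=(np.c_[xx.ravel(),yy.ravel()]-L[2])@J
    rows=[]
    for I in imgs:
        w=np.clip(bgv-8-I,0,None)[o[1]:o[1]+26,o[0]:o[0]+36].ravel(); k=(w>0)&(np.hypot(*Q.T)<.68)&(Q[:,1]>-.12)
        rows.append((Q[k],w[k]))
    return par,rows
data={n:prep(n,[]) for n in("scene","top")}
for n in data: print(n,"parallax per mm (dial units)",data[n][0].round(4),[len(x[1]) for x in data[n][1]])
def f(x,views,h=None):
    hh=x[-1] if h is None else h; out=[]
    for n in views:
        par,rows=data[n]
        for i,(Q,w) in enumerate(rows):
            d=np.array([np.sin(x[i]-1),np.cos(x[i]-1)]); e=Q-par*hh
            out.append(np.sqrt(w)*(e[:,0]*d[1]-e[:,1]*d[0]))
    return np.concatenate(out)
for v in(["scene","top"],["scene"],["top"]):
    o=least_squares(f,[.4,.8,2],args=(v,),loss="soft_l1",f_scale=.5);print(v,"empty,loaded,h(mm):",o.x.round(3))
    for h in(0,1.5,3): o=least_squares(f,[.4,.8],args=(v,h),loss="soft_l1",f_scale=.5);print("  h",h,o.x.round(3),"cost",round(o.cost,2))
E
python3 ptr3.py
```

```text
scene parallax per mm (dial units) [ 0.0086 -0.0023] [61, 22]
top parallax per mm (dial units) [-0.0037 -0.0292] [19, 16]
['scene', 'top'] empty,loaded,h(mm): [0.321 0.764 1.598]
  h 0 [0.305 0.763] cost 11.4
  h 1.5 [0.32  0.764] cost 10.97
  h 3 [0.34  0.769] cost 11.27
['scene'] empty,loaded,h(mm): [0.293 0.699 5.765]
  h 0 [0.354 0.8  ] cost 7.27
  h 1.5 [0.338 0.773] cost 7.07
  h 3 [0.322 0.747] cost 6.93
['top'] empty,loaded,h(mm): [0.239 0.72  0.32 ]
  h 0 [0.224 0.711] cost 3.74
  h 1.5 [0.293 0.753] cost 3.85
  h 3 [0.365 0.791] cost 4.27
```

With the tick calibration (residual under 0.1 px, arc centre reading 1.04 against a true 1.035), the empty pan was about 0.33 and now reads about 0.76±0.03, at or just under the arc's lower limit of 0.79. A second weight brings it to about 1.1–1.2, well inside, so I'll add ring 2.

```bash
python3 go.py 0.420 0.0524 0.1 70
```

```text
xyz [-30.9  72.5 155.9] rot [ 0.03 -0.37  0.12]
t 9.675 pos [0.3619 0.1052 0.2561] hd 70.12 F [ 0.65 -0.17  0.32] T [ 0.099 -0.186  0.04 ] w 0.0735
j [ 0.61 -0.3  -0.82  1.97 -0.22  1.38  1.08]
```

Call:
apply_moves([
  {"xyz":[-10,25,40],"grip":40,"rotation":[0,-0.2,0]},
  {"xyz":[-20,50,80],"grip":40,"rotation":[0,-0.3,0]},
  {"xyz":[-28,66,125],"grip":40,"rotation":[0,-0.3,0.1]},
  {"xyz":[-31,72.5,156],"grip":40,"rotation":[0,-0.4,0.1]},
  {"xyz":[-31,72.5,190],"grip":40,"rotation":[0,-0.4,0.1]},
])

```text
time: 10.3
ee_pos: [0.4206, 0.0532, 0.0647]
eef_rot: [0.819, 0.574, 0.0, -0.001]
ft_force: [0.7, -0.1, 0.4]
width: 0.0735
```

```bash
python3 go.py 0.420 0.0524 0.0115 70; python3 - <<'E'
from h import *
c=cam("scene");crop(c,300,190,100,90,7,"pics/s11.png")
E
```

```text
xyz [-1.  -0.3 53.2] rot [-0.03 -0.07  0.04]
t 10.3 pos [0.4206 0.0532 0.0647] hd 70.04 F [ 0.68 -0.15  0.45] T [ 0.033 -0.147  0.025] w 0.0735
j [ 0.63  0.15 -0.89  2.11  0.15  0.94  0.88]
```

View pics/s11.png

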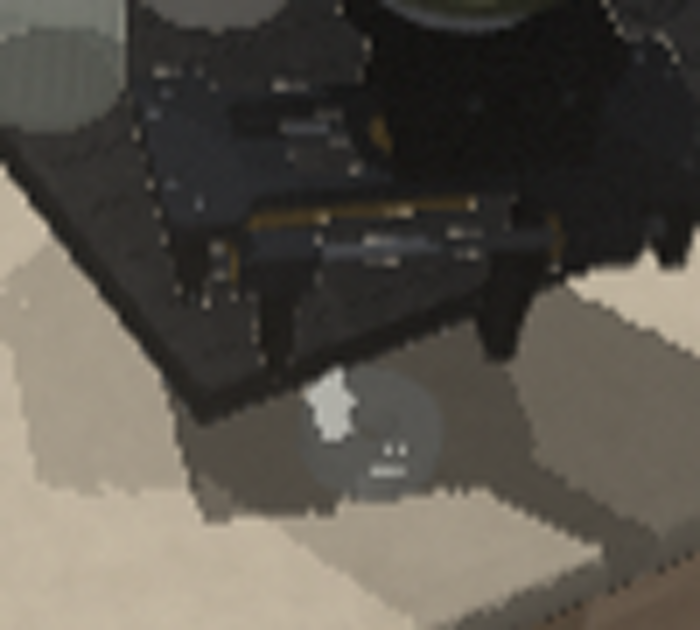

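Ring 2 (373,430 in the crop) lies between the finger columns (270 and 500). I'll descend and grip.

Call:
apply_moves([
  {"xyz":[-0.5,-0.3,25],"grip":40,"rotation":[0,0,0]},
  {"xyz":[-1,-0.3,45],"grip":40,"rotation":[0,0,0]},
  {"xyz":[-1,-0.3,52],"grip":40,"rotation":[0,0,0]},
  {"xyz":[-1,-0.3,53],"grip":40,"rotation":[0,0,0]},
])

```text
time: 10.85
ee_pos: [0.4174, 0.053, 0.0086]
eef_rot: [0.819, 0.574, -0.002, -0.002]
ft_force: [0.1, 0.6, 0.2]
width: 0.0737
```

```bash
python3 go.py 0.420 0.0524 0.0115 70; python3 - <<'E'
from h import *
c=cam("scene");crop(c,300,190,100,90,7,"pics/s12.png")
E
```

```text
xyz [ 0.3  2.6 -2.9] rot [-0.33 -0.02  0.09]
t 10.85 pos [0.4174 0.053  0.0086] hd 70.09 F [0.09 0.61 0.2 ] T [ 0.062 -0.136 -0.035] w 0.0737
j [ 0.57  0.27 -0.85  2.15  0.27  0.83  0.77]
```

View pics/s12.png

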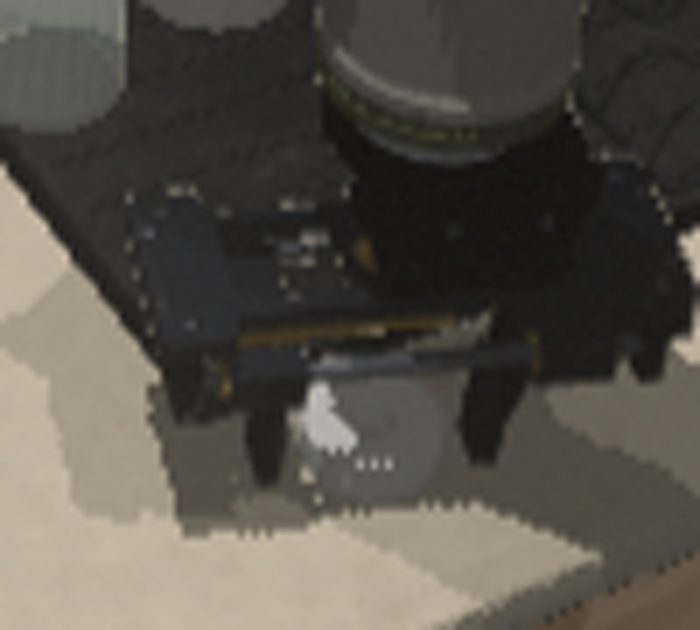

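Call:
apply_moves([
  {"xyz":[0.3,2.4,-2.5],"grip":40,"rotation":[-0.3,0,0.1]},
  {"xyz":[0.3,2.4,-2.5],"grip":40,"rotation":[-0.3,0,0.1]},
])

```text
time: 11.15
ee_pos: [0.4207, 0.0523, 0.012]
eef_rot: [0.819, 0.573, 0.001, 0.001]
ft_force: [0.6, 0.0, -0.4]
width: 0.0735
```

```bash
python3 go.py 0.420 0.0524 0.0115 70
```

```text
xyz [-0.2 -0.7  0.5] rot [ 0.1  -0.04 -0.03]
t 11.15 pos [0.4207 0.0523 0.012 ] hd 69.97 F [ 0.62  0.04 -0.36] T [ 0.047 -0.177 -0.019] w 0.0735
j [ 0.57  0.27 -0.85  2.15  0.27  0.83  0.77]
```

Call:
apply_moves([
  {"xyz":[0,-0.5,0],"grip":130,"rotation":[0.1,0,0]},
  {"xyz":[0,-0.5,0],"grip":130,"rotation":[0.1,0,0]},
  {"xyz":[0,-0.5,0],"grip":130,"rotation":[0.1,0,0]},
  {"xyz":[0,-0.5,0],"grip":130,"rotation":[0.1,0,0]},
], squeeze=25)

```text
time: 11.65
ee_pos: [0.4202, 0.0524, 0.012]
eef_rot: [0.819, 0.573, 0.0, -0.0]
ft_force: [0.3, -0.9, 0.8]
width: 0.0535
```

```bash
python3 go.py 0.5 0.15 0.2 70
```

```text
xyz [ 119.1   41.5 -188. ] rot [-0.01 -0.03 -0.03]
t 11.65 pos [0.4202 0.0524 0.012 ] hd 69.97 F [ 0.27 -0.88  0.84] T [-0.066 -0.007  0.052] w 0.0535
j [ 0.57  0.27 -0.85  2.15  0.27  0.83  0.77]
```

Call:
apply_moves([
  {"xyz":[0,0,-40],"grip":130,"rotation":[0,0,0]},
  {"xyz":[0,0,-90],"grip":130,"rotation":[0,0,0]},
  {"xyz":[0,0,-140],"grip":130,"rotation":[0,0,0]},
  {"xyz":[10,5,-175],"grip":130,"rotation":[0,0,0]},
  {"xyz":[40,15,-185],"grip":130,"rotation":[0,0,0]},
])

```text
time: 12.28
ee_pos: [0.4491, 0.0839, 0.1992]
eef_rot: [0.82, 0.572, 0.001, 0.002]
ft_force: [-0.2, -0.6, -1.8]
width: 0.0541
```

```bash
python3 go.py 0.6204 0.2626 0.19 70
```

```text
xyz [226.9  99.    9.5] rot [ 0.24  0.04 -0.2 ]
t 12.275 pos [0.4491 0.0839 0.1992] hd 69.8 F [-0.22 -0.56 -1.77] T [ 0.129 -0.195 -0.028] w 0.0541
j [ 0.68  0.04 -0.96  1.89  0.03  1.23  0.92]
```

Call:
apply_moves([
  {"xyz":[52,23,0],"grip":130,"rotation":[0.1,0,-0.1]},
  {"xyz":[104,46,0],"grip":130,"rotation":[0.2,0,-0.2]},
  {"xyz":[156,69,0],"grip":130,"rotation":[0.2,0,-0.2]},
  {"xyz":[205,90,5],"grip":130,"rotation":[0.2,0,-0.2]},
  {"xyz":[227,99,9.5],"grip":130,"rotation":[0.2,0,-0.2]},
])

```text
time: 12.9
ee_pos: [0.6209, 0.2652, 0.1882]
eef_rot: [0.819, 0.574, -0.001, -0.001]
ft_force: [-0.0, -0.3, -1.2]
width: 0.0537
```

```bash
python3 go.py 0.6204 0.2626 0.16 70; python3 - <<'E'
from h import *
c=cam("scene");crop(c,200,150,110,100,7,"pics/s13.png")
E
```

```text
xyz [-2.6  0.4 28.2] rot [-0.1   0.03  0.09]
t 12.9 pos [0.6209 0.2652 0.1882] hd 70.09 F [-0.   -0.28 -1.22] T [ 0.074 -0.104 -0.019] w 0.0537
j [ 0.12  0.63 -0.91  1.33  0.49  1.41  0.46]
```

View pics/s13.png

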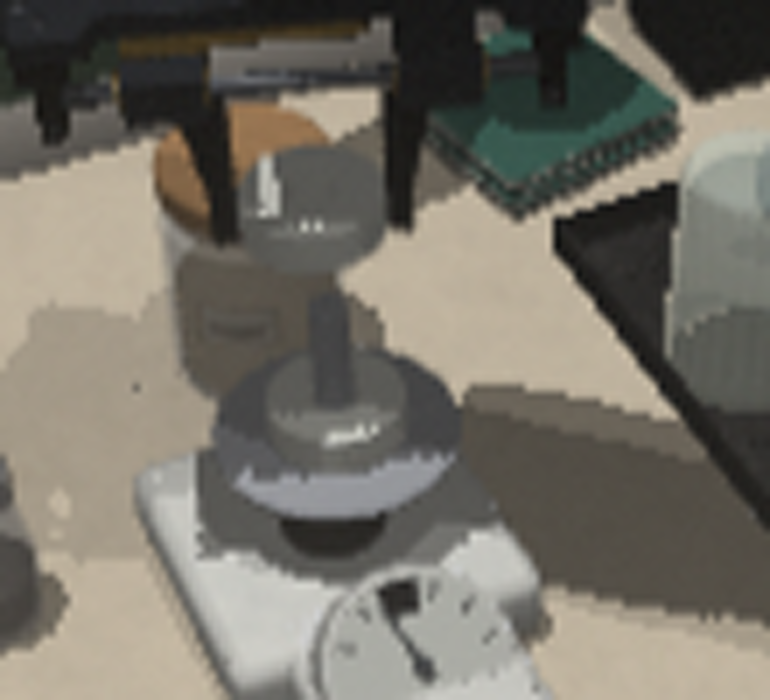

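The ring is at (313,207), still about 2.6 mm left of target as the arm settles. I'll correct, then descend and feel as before.

Call:
apply_moves([
  {"xyz":[-2.3,0.4,10],"grip":130,"rotation":[-0.1,0,0.1]},
  {"xyz":[-2.3,0.4,20],"grip":130,"rotation":[-0.1,0,0.1]},
  {"xyz":[-2.3,0.4,26],"grip":130,"rotation":[-0.1,0,0.1]},
  {"xyz":[-2.3,0.4,28],"grip":130,"rotation":[-0.1,0,0.1]},
])

```text
time: 13.45
ee_pos: [0.6206, 0.2633, 0.1591]
eef_rot: [0.819, 0.574, -0.0, -0.0]
ft_force: [1.1, 0.2, -0.8]
width: 0.0533
```

```bash
python3 go.py 0.6203 0.2626 0.142 70; python3 - <<'E'
from h import *
c=cam("scene");crop(c,205,160,90,90,6,"pics/s14.png")
E
python3 go.py 0.6203 0.2626 0.142 70
```

```text
xyz [-0.7 -0.  17.1] rot [-0.03  0.04  0.01]
t 13.45 pos [0.6206 0.2633 0.1591] hd 70.01 F [ 1.09  0.15 -0.78] T [ 0.104 -0.12  -0.021] w 0.0533
j [ 0.13  0.65 -0.9   1.37  0.51  1.36  0.45]
xyz [-0.9 -0.  17.2] rot [-0.03  0.03  0.01]
t 13.5 pos [0.6207 0.2635 0.1592] hd 70.01 F [ 0.33 -0.11 -0.75] T [ 0.055 -0.114 -0.017] w 0.0534
j [ 0.13  0.65 -0.9   1.37  0.51  1.36  0.45]
```

View pics/s14.png

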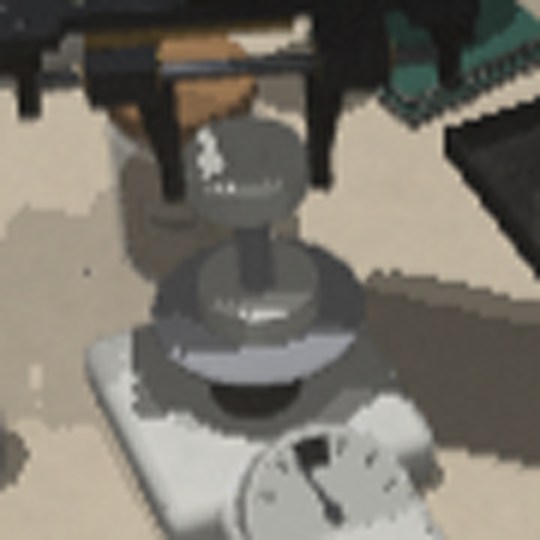

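Call:
apply_moves([
  {"xyz":[-1,0,4],"grip":130,"rotation":[0,0,0]},
  {"xyz":[-1,0,8],"grip":130,"rotation":[0,0,0]},
  {"xyz":[-1,0,12],"grip":130,"rotation":[0,0,0]},
  {"xyz":[-1,0,16],"grip":130,"rotation":[0,0,0]},
  {"xyz":[-1,0,17],"grip":130,"rotation":[0,0,0]},
])

```text
time: 14.12
ee_pos: [0.6202, 0.2625, 0.1418]
eef_rot: [0.819, 0.574, -0.001, -0.0]
ft_force: [0.6, -0.3, -0.5]
width: 0.0536
```

```bash
python3 go.py 0.6203 0.2626 0.132 70; python3 - <<'E'
from h import *
c=cam("scene");crop(c,205,160,90,90,6,"pics/s15.png")
E
python3 go.py 0.6203 0.2626 0.132 70
```

```text
xyz [0.1 0.  9.8] rot [-0.04  0.04  0.01]
t 14.125 pos [0.6202 0.2625 0.1418] hd 70.01 F [ 0.64 -0.27 -0.54] T [ 0.087 -0.136  0.048] w 0.0536
j [ 0.13  0.66 -0.89  1.39  0.51  1.33  0.44]
xyz [0.1 0.1 9.8] rot [-0.05  0.04  0.02]
t 14.175 pos [0.6202 0.2625 0.1418] hd 70.02 F [ 0.21  0.25 -0.55] T [ 0.1   -0.107  0.021] w 0.0536
j [ 0.13  0.66 -0.89  1.39  0.51  1.33  0.44]
```

View pics/s15.png

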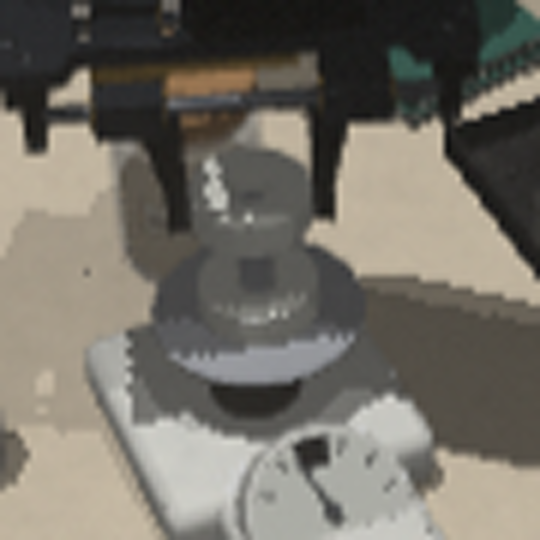

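The pointer hasn't moved with the underside about 9 mm below the tip, so the second ring is threaded too. I'll lower it slowly.

Call:
apply_moves([
  {"xyz":[0,0,6],"grip":130,"rotation":[0,0,0]},
  {"xyz":[0,0,13],"grip":130,"rotation":[0,0,0]},
  {"xyz":[0,0,20],"grip":130,"rotation":[0,0,0]},
  {"xyz":[0,0,26],"grip":130,"rotation":[0,0,0]},
  {"xyz":[0,0,29],"grip":130,"rotation":[0,0,0]},
])

```text
time: 14.8
ee_pos: [0.62, 0.2624, 0.1123]
eef_rot: [0.819, 0.574, -0.001, -0.0]
ft_force: [0.5, 0.7, -1.0]
width: 0.0535
```

```bash
python3 go.py 0.6203 0.2626 0.1025 70; python3 - <<'E'
from h import *
c=cam("scene");crop(c,205,160,90,90,6,"pics/s16.png")
E
```

```text
xyz [0.3 0.2 9.8] rot [-0.07  0.06  0.02]
t 14.8 pos [0.62   0.2624 0.1123] hd 70.02 F [ 0.46  0.68 -0.97] T [ 0.092 -0.172  0.042] w 0.0535
j [ 0.12  0.69 -0.88  1.42  0.53  1.29  0.43]
```

View pics/s16.png

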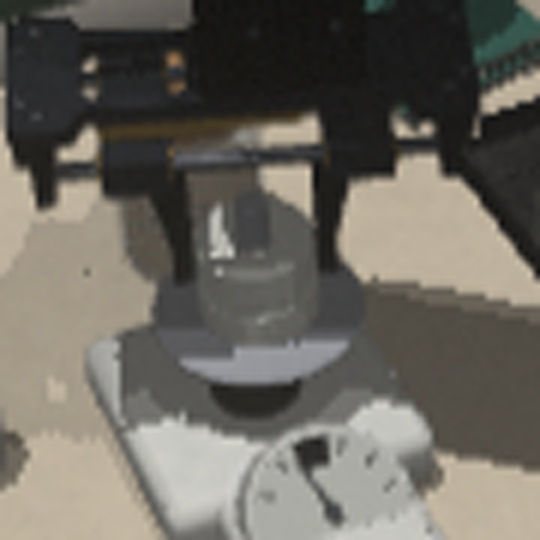

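Call:
apply_moves([
  {"xyz":[0,0,3],"grip":130,"rotation":[0,0,0]},
  {"xyz":[0,0,6],"grip":130,"rotation":[0,0,0]},
  {"xyz":[0,0,8],"grip":130,"rotation":[0,0,0]},
  {"xyz":[0,0,9],"grip":130,"rotation":[0,0,0]},
  {"xyz":[0,0,9],"grip":130,"rotation":[0,0,0]},
])

```text
time: 15.48
ee_pos: [0.62, 0.2624, 0.1031]
eef_rot: [0.819, 0.574, -0.001, -0.0]
ft_force: [-0.1, 0.4, 0.5]
width: 0.0534
```

```bash
python3 go.py 0.6203 0.2626 0.1025 70; python3 - <<'E'
from h import *
c=cam("scene");crop(c,205,160,90,90,6,"pics/s17.png");crop(c,240,226,42,32,18,"pics/d17.png")
E
```

```text
xyz [0.3 0.2 0.6] rot [-0.07  0.06  0.02]
t 15.475 pos [0.62   0.2624 0.1031] hd 70.02 F [-0.07  0.4   0.53] T [ 0.114 -0.186 -0.017] w 0.0534
j [ 0.12  0.69 -0.88  1.43  0.54  1.27  0.42]
```

View pics/s17.png

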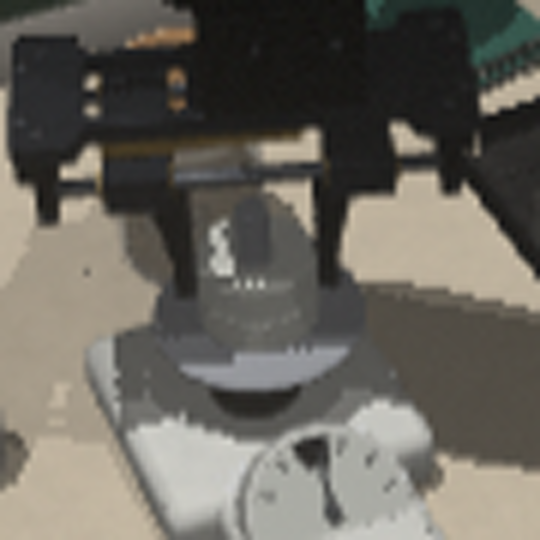

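View pics/d17.png

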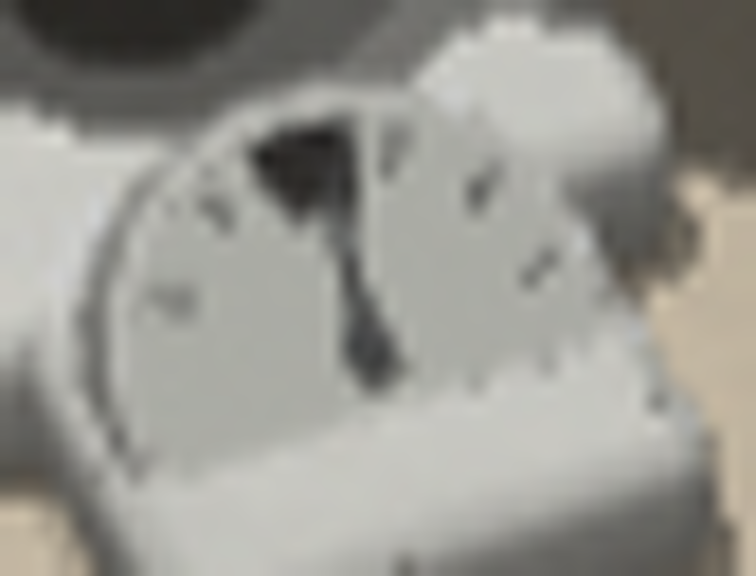

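The second ring is seated and the pointer stands in the right part of the arc. Now I'll release it.

Call:
apply_moves([
  {"xyz":[0,0,0],"grip":80,"rotation":[0,0,0]},
  {"xyz":[0,0,0],"grip":50,"rotation":[0,0,0]},
  {"xyz":[0,0,0],"grip":40,"rotation":[0,0,0]},
  {"xyz":[0,0,0],"grip":40,"rotation":[0,0,0]},
])

```text
time: 16.02
ee_pos: [0.62, 0.2624, 0.1032]
eef_rot: [0.819, 0.574, -0.001, -0.0]
ft_force: [-0.0, 0.2, 0.3]
width: 0.0722
```

```bash
python3 go.py 0.6203 0.2626 0.1025 70; python3 - <<'E'
from h import *
c=cam("scene");crop(c,205,160,90,90,6,"pics/s18.png")
E
```

```text
xyz [0.3 0.2 0.7] rot [-0.07  0.06  0.02]
t 16.025 pos [0.62   0.2624 0.1032] hd 70.02 F [-0.04  0.2   0.35] T [ 0.12  -0.16   0.072] w 0.0722
j [ 0.12  0.69 -0.88  1.43  0.54  1.27  0.42]
```

View pics/s18.png

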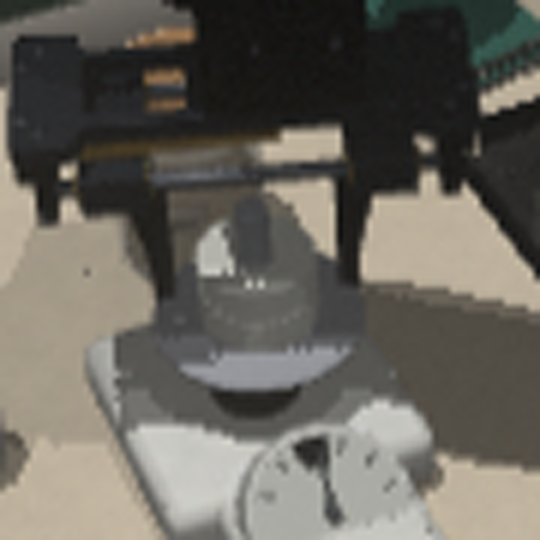

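The rings are stacked flat and the fingers are clear. I'll retreat as before.

Call:
apply_moves([
  {"xyz":[0,0,-15],"grip":40,"rotation":[0,0,0]},
  {"xyz":[0,0,-50],"grip":40,"rotation":[0,0,0]},
  {"xyz":[0,0,-100],"grip":40,"rotation":[0,0,0]},
  {"xyz":[0,0,-140],"grip":40,"rotation":[0,0,0]},
  {"xyz":[-40,-40,-150],"grip":40,"rotation":[0,0,0]},
])

```text
time: 16.7
ee_pos: [0.571, 0.2408, 0.2573]
eef_rot: [0.819, 0.574, 0.003, -0.001]
ft_force: [-0.6, -1.0, 1.0]
width: 0.0732
```

Call:
apply_moves([
  {"xyz":[-30,-40,0],"grip":40,"rotation":[0,0,0]},
  {"xyz":[-70,-80,0],"grip":40,"rotation":[0,0,0]},
  {"xyz":[-110,-110,0],"grip":40,"rotation":[0,0,0]},
  {"xyz":[-160,-130,0],"grip":40,"rotation":[0,0,0]},
  {"xyz":[-200,-140,0],"grip":40,"rotation":[0,0,0]},
])

```text
time: 17.32
ee_pos: [0.3699, 0.1001, 0.2567]
eef_rot: [0.819, 0.574, 0.003, 0.0]
ft_force: [-0.2, -1.6, -0.6]
width: 0.0737
```

Call:
apply_moves([
  {"xyz":[0,0,0],"grip":40,"rotation":[0,0,0]},
  {"xyz":[0,0,0],"grip":40,"rotation":[0,0,0]},
  {"xyz":[0,0,0],"grip":40,"rotation":[0,0,0]},
])

```text
time: 17.7
ee_pos: [0.3703, 0.1012, 0.2569]
eef_rot: [0.818, 0.575, 0.003, 0.0]
ft_force: [-0.3, 0.0, 0.4]
width: 0.0733
```

```bash
python3 ptr3.py; python3 - <<'E'
from h import *
c=cam("scene");crop(c,120,140,220,160,3.6,"pics/s20.png") if 0 else crop(c,120,140,220,160,3,"pics/s20.png");crop(c,240,226,42,32,18,"pics/d20.png")
c=cam("top");cv2.imwrite("pics/t20.png",c["img"]);crop(c,232,218,38,28,18,"pics/e20.png");P=cloud(c)
for nm,b in(("jar",(243,140,30,32)),("shaker",(196,180,22,22)),("mug",(130,216,36,38))):
    p=P[b[1]:b[1]+b[3],b[0]:b[0]+b[2]].reshape(-1,3);p=p[(p[:,2]>.06)&(p[:,2]<.2)];print(nm,np.median(p,0).round(4))
p=P[190:216,238:266].reshape(-1,3);d=np.hypot(p[:,0]-.62,p[:,1]-.2626);k=(d>.012)&(d<.024);q=p[k];q=q[np.abs(q[:,2]-np.median(q[:,2]))<.008]
A=np.c_[q[:,:2]-[.62,.2626],np.ones(len(q))];s=np.linalg.lstsq(A,q[:,2],rcond=None)[0];print("top ring plane slope",s.round(3),len(q))
E
```

```text
scene parallax per mm (dial units) [ 0.0086 -0.0023] [101, 22]
top parallax per mm (dial units) [-0.0036 -0.0293] [18, 16]
['scene', 'top'] empty,loaded,h(mm): [0.313 1.145 1.754]
  h 0 [0.294 1.164] cost 14.99
  h 1.5 [0.31  1.148] cost 14.56
  h 3 [0.331 1.133] cost 14.76
['scene'] empty,loaded,h(mm): [0.283 1.059 5.527]
  h 0 [0.34  1.167] cost 11.31
  h 1.5 [0.325 1.138] cost 11.05
  h 3 [0.309 1.109] cost 10.88
['top'] empty,loaded,h(mm): [0.247 1.16  0.591]
  h 0 [0.221 1.16 ] cost 3.44
  h 1.5 [0.289 1.16 ] cost 3.48
  h 3 [0.36  1.159] cost 3.78
jar [0.7455 0.2435 0.1089]
shaker [0.6543 0.3969 0.0855]
mug [0.5139 0.554  0.0848]
top ring plane slope [ 0.029 -0.012  0.109] 178
```

View pics/s20.png

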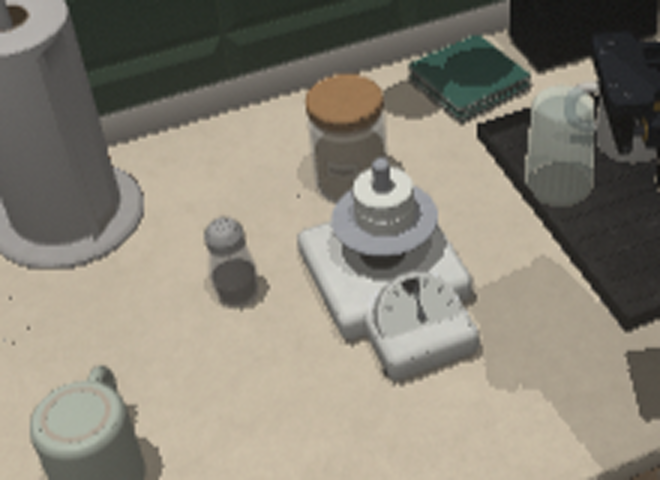

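View pics/d20.png

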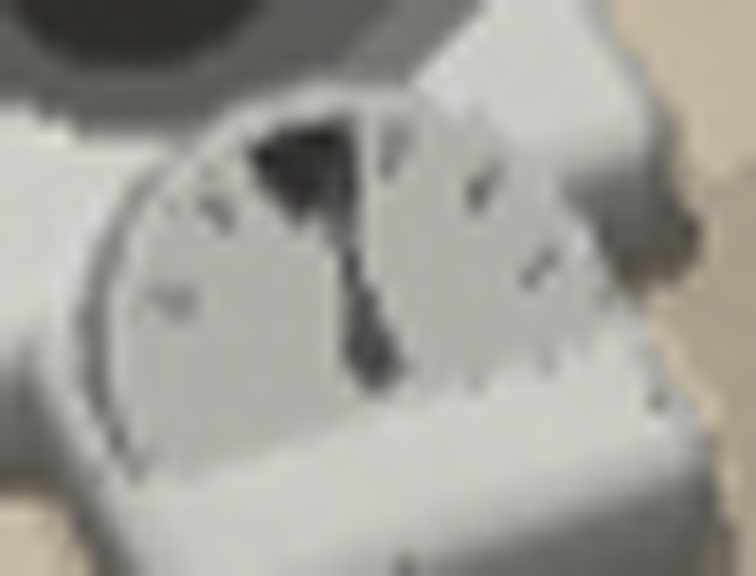

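View pics/e20.png

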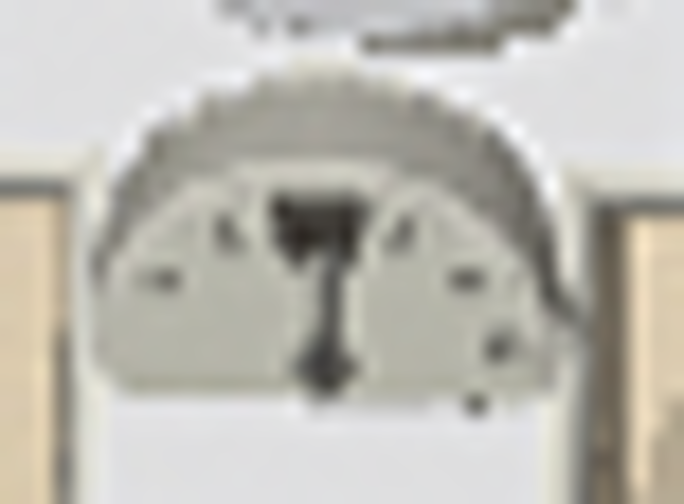

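View pics/t20.png

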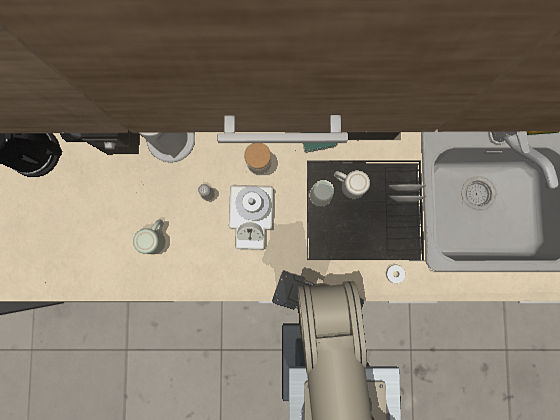

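The pointer reads 1.11–1.17 in both views, within the arc. The rings are stacked flat on the spindle (top view (252,203)), ring 3 is untouched at (396,273), and the bystanders haven't moved. I'm handing in.

```bash
python3 -c "
from bench import r
print(r.close_job()); s=r.read_state(); print(s['time'],s['joint_vel'].round(3))"
```

```text
the job is handed in; nothing more can be done
None
the job is handed in; nothing more can be done
```

I threaded rings 1 and 2 over the spindle. Each was lowered until it rested flat, with the dial unmoved while threading. I handed the job in just after 17.7 s of the 72 s allowed; the interface gives no verdict.

**Last checks:**
- **Pointer:** It reads about 1.15 rad in both views, inside the 0.79–1.28 arc. Depending on the fit assumptions, the readings ranged from 1.06 to 1.17.
- **Rings on the spindle:** Both are stacked flat. The depth fit of the top ring gives a tilt of about 0.03 rad, against a limit of 0.12.
- **Everything else:** Ring 3 lies untouched on the worktop. The jar, shaker and mug are within about 1 mm of where they started, and the gripper is well clear.

**Where readings disagreed:** At first I read the empty pan as about 0.5, so I planned on one weight. Calibrating on the dial's own ticks put the empty pan nearer 0.33. With one weight the estimates ran from 0.70 to 0.80, around the 0.79 edge, so I added the second.

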